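# Pop the pot lids and slide the pots onto the cold plate

### The job

Some of the three pots still have their snug lids on. Take the lifting fork by its red grip and, with it alone, hook under the knob of each lid and pull it straight up until it pops off its pot (no fingers on a lid that is still on), and stand every lid, knob up, on the blue mat. Stand the fork back upright on its cork mat, and slide every pot across the worktop, never lifting it off, until it stands fully on the flat of the cold plate. Leave the cup, the jar and the carton alone.

Things in the scene. Friction and masses are not known exactly. Their poses are not given: they have to be found in the camera images.
- puller_grip (a point): Lifting fork (puller), loose, 0.18 kg, 108 mm tall, standing upright on its slotted steel foot on the cork mat. Point: middle of its red grip, 80 mm above the underside of the foot. The grip is a block 22 mm (x) by 24 mm (y), from 52 to 108 mm above the underside, pinched from above across its y faces. x: the way the slot opens (its two prongs point to +x); z: up along the grip.
- puller_slot (a point): Middle of the fork's slot, 77.5 mm straight below puller_grip, half-way up the 5 mm foot; axes as there. Foot: 33 mm behind to 32 mm ahead, 56 mm wide. Slot: 16 mm wide, closed 13 mm behind, open to +x. Prong tips have lips 8 mm tall over the underside, 28 to 32 mm ahead. Upright back from 25 mm behind; it carries an arm over the slot, 45 mm above the foot's underside.
- puller_mat: Square cork mat, fixed, 100 x 100 mm, 2 mm thick; origin at the centre of its underside. Home of the puller.
- lid_mat: Blue mat, fixed, 120 mm (x) by 260 mm (y), 2 mm thick; origin at the centre of its underside.
- cold_plate: Aluminium cold plate, fixed: flat top 120 mm (x) by 270 mm (y), 2 mm above the worktop, with a sloping border 18 mm wide all round that runs down to the worktop, so a pot slides up onto it. Origin at the centre of its underside.
- small_cup: Bystander: small cream cup, upside down, 55 mm tall, standing near the cold plate; origin at the centre of its underside.
- spice_jar: Bystander: spice jar with red cap, 45 mm across, 106 mm tall, on the hob behind the work; origin at the centre of its underside.
- tea_box: Bystander: green and white carton, 65 x 65 x 112 mm, on the hob behind the work; origin at the centre of its underside.
- pot1_mid (a point): Green cast-iron pot, loose, 0.86 kg, round, 66 mm across, 45 mm tall, lower edge bevelled; point: its centre, half-way up (22.5 mm above its underside); z up. Starts on the worktop, with its lid on unless that lid is absent. Its wall may be gripped from above or pushed. Four sprung balls in the rim hold the lid's plug; a straight upward pull of about 5 N over some 5 mm, less than the pot's weight, pops it.
- lid1_stem (a point): Lid of pot 1, 0.06 kg: white disc 62 x 5 mm on the pot's rim, plug 36 mm across reaching 11.5 mm down, steel stem (8 mm across, 18 mm tall) and black knob (28 mm across, 7 mm tall). Point: middle of the stem, 9 mm above the disc's top and below the knob's underside; 36.5 mm above pot1_mid when on. Off the pot it stands on its plug, this point 25.5 mm up. May be absent.
- pot2_mid (a point): Green cast-iron pot, loose, 0.86 kg, round, 66 mm across, 45 mm tall, lower edge bevelled; point: its centre, half-way up (22.5 mm above its underside); z up. Starts on the worktop, with its lid on unless that lid is absent. Its wall may be gripped from above or pushed. Four sprung balls in the rim hold the lid's plug; a straight upward pull of about 5 N over some 5 mm, less than the pot's weight, pops it.
- lid2_stem (a point): Lid of pot 2, 0.06 kg: white disc 62 x 5 mm on the pot's rim, plug 36 mm across reaching 11.5 mm down, steel stem (8 mm across, 18 mm tall) and black knob (28 mm across, 7 mm tall). Point: middle of the stem, 9 mm above the disc's top and below the knob's underside; 36.5 mm above pot2_mid when on. Off the pot it stands on its plug, this point 25.5 mm up. May be absent.
- pot3_mid (a point): Green cast-iron pot, loose, 0.86 kg, round, 66 mm across, 45 mm tall, lower edge bevelled; point: its centre, half-way up (22.5 mm above its underside); z up. Starts on the worktop, with its lid on unless that lid is absent. Its wall may be gripped from above or pushed. Four sprung balls in the rim hold the lid's plug; a straight upward pull of about 5 N over some 5 mm, less than the pot's weight, pops it.
- lid3_stem (a point): Lid of pot 3, 0.06 kg: white disc 62 x 5 mm on the pot's rim, plug 36 mm across reaching 11.5 mm down, steel stem (8 mm across, 18 mm tall) and black knob (28 mm across, 7 mm tall). Point: middle of the stem, 9 mm above the disc's top and below the knob's underside; 36.5 mm above pot3_mid when on. Off the pot it stands on its plug, this point 25.5 mm up. May be absent.
There are look-alikes about, which are no part of the job. What is shaped like the part that bears lid1_stem but purple or yellow is not meant.

How it is judged:
By the outcome, as a careful person would: the job done as asked, in the order asked, and still so for the second after the job is handed in, with the robot touching nothing.
Of lid1, lid2, lid3 only 2 to 3 are there at a start; the rules pass over those that are not, and their reading is None.
At some moment in a run one of pot1, pot2, pot3 may be knocked a few centimetres aside while the robot is not near it.
It also fails if it takes over 210 s, if anything falls off the work surface, if the arm or the gripper's body presses on something with over 40 N, if the wrist force passes 120 N, or if a joint passes its speed limit or range.

### The arm

A 7-joint arm with a two-finger parallel gripper is mounted at the origin on a cart in front of the work surface, level with it; the furniture and walls round the work are solid. World frame = base frame: x ahead of the robot, y to its left, z up, the work surface at z = 0. Lengths are in m, angles in rad, forces in N, time in s.
With the tool pointing down it reaches from about 0.4 to 0.85 m from the base axis. Payload 10.4 kg.
Tool frame: the origin (TCP) lies on the centre line of the jaws, within the pads' length; the fingertips stand 11 mm ahead of it and the grasp point (between the pads) lies 8 mm behind it; z points along the fingers, y is the line along which they close (so a half turn about z gives the same grasp; the last joint's range is limited). The gripper opens to 87 mm and grips with 3 to 60 N. Pads are 19 mm wide; open, the fingers measure 117 mm over their backs; the gripper's body (75 mm by 190 mm) begins 51 mm behind the grasp point.
Start: joints at [-1.129, 0.332, -0.065, 1.46, 0.022, 1.35, -0.088], TCP at [0.28, 0.559, 0.234] pointing down, gripper open.
Joint ranges: [-2.6, 2.6], [-0.5, 2.12], [-1.47, 1.34], [0.16, 2.42], [-1.27, 4.41], [0.06, 2.06], [-2.6, 2.6]. Speed limits (rad/s): [2.22, 2.22, 2.79, 2.79, 3.14, 3.14, 3.14].

### API

Orientations are given as a unit quaternion [x, y, z, w].
In Python, from bench import r gives the robot as it stands.
- The arm moves only by the shell command python3 -m pendant 'ROWS' [OPENING] [FORCE]. ROWS is JSON, a list of rows, each a list of 4 numbers: the shift along the tool's x, y, z in m, then the turn about the tool's z in rad. A call has 1 to 8 rows; each row shifts and turns the commanded pose from where the row before left it, along the tool's axes as they then stand; what a row does not reach is not made up. A row lasts 1/12 s, in which the tool goes at most 41.7 mm and 7.16 degrees, less where a joint would pass 70% of its speed; a pose out of reach is approached as far as the arm can. A call with a gripper value outside its range is refused whole. OPENING is the opening, from 0 (shut) to 1 (fully open), set as the call begins (- or left out, the last holds). The fingers move at their own pace and stop on an object; FORCE is the grip in N (left out, the last holds). Time passes only in rows, so rows that do not move let the fingers close. It gives the time, the measured TCP pose, the force, the opening and the grip force at its end, in the units of the state.
- r.read_state(): the state, without advancing time (a new reading comes with each control period).
- r.camera(name): name is "side" or "top" or "wrist"; returns a dict with "img" (400x640x3 uint8, red, green, blue), "camera_matrix" (3x3 intrinsics, pixels), "xyz" and "attitude" of the camera in the world. Camera axes: x right, y down, z forward; pixel columns grow to the right and rows downward; lengths in m; the calibration is good to about 2 mm. A picture is of the moment at which its call begins. There is no depth.
- r.close_job(): hands the job in; it is judged then, once.
Trained networks look in the newest picture that a camera, given by its name, has taken for a name from the list of things; names that differ only in an ending like _2 or _b are one class to them, and where a whole thing is asked for, a point or a joint stands for the part that bears it (a point fixed in the world has none). Each returns a list of dicts, best first, with "score" (0 to 1); they miss things now and then, are a little off and sometimes report something else, mostly with a low value. They report only what shows in the picture. A call takes as long as a camera call. They do not tell look-alikes from the thing itself.
- r.outline_of(thing, camera): "mask" (400x640 bool, what is visible of it) and "bbox" ([centre column, centre row, width, height] in pixels, round what is visible of it).
The state is a dict: "time": time; "joint_positions": joint angles; "joint_vel": joint speeds; "joint_torque": joint torques, N m; "ee_pos": TCP position; "eef_rot": TCP orientation; "ft_force": force on the tool from outside, world axes, zero at the start; "torque": the same for the moment, N m; "width": finger opening in m; "grip_force": force on a finger pad.
Only numpy, scipy, OpenCV 4.12 (cv2) and the standard library are available. Lean on these libraries where they do the work, as an engineer would, in place of code of your own. Each camera call takes 0.05 s, during which the arm holds its last target. There are 200 camera calls.

## Working session

There is one attempt and no reset: what is moved stays moved. The work goes in short steps, Python scripts to look and compute and a shell command to move; the robot and the scene stay as the last step left them, time stands still between calls to the robot, and variables do not carry over. Pictures are saved under pics/ and viewed, at most 14 in all, crops included, and the job is handed in when it is done.

```bash
ls; mkdir -p pics; cat > h.py <<'E'
import numpy as np, cv2
from scipy.spatial.transform import Rotation as R
from bench import r
def cam(n,save=None):
    c=r.camera(n)
    if save: cv2.imwrite('pics/'+save,c['img'][:,:,::-1])
    return c
def rot(c):
    a=np.array(c['attitude'],float)
    return a if a.shape==(3,3) else R.from_quat(a).as_matrix()
def back(c,uv,z):
    d=rot(c)@np.linalg.inv(np.array(c['camera_matrix']))@np.array([uv[0],uv[1],1.])
    o=np.array(c['xyz']); return o+d*(z-o[2])/d[2]
def proj(c,p):
    q=rot(c).T@(np.array(p)-np.array(c['xyz'])); k=np.array(c['camera_matrix'])@q; return k[:2]/k[2]
E
python3 - <<'E'
from h import *
s=r.read_state(); print({k:np.round(v,3) for k,v in s.items()})
N='puller_grip puller_mat lid_mat cold_plate small_cup pot1_mid lid1_stem spice_jar tea_box'.split()
Z=dict(puller_grip=.08,puller_mat=.002,lid_mat=.002,cold_plate=.002,small_cup=.03,pot1_mid=.0225,lid1_stem=.07,spice_jar=.05,tea_box=.05)
for n in ['top','side']:
    c=cam(n,n+'0.png'); print(n,c['xyz'],c['attitude'],c['camera_matrix'])
    for t in N:
        for o in r.outline_of(t,n):
            if o['score']>.2: print(t,round(o['score'],2),np.round(o['bbox']),np.round(back(c,o['bbox'][:2],Z[t]),3))
E
```

```text
pics
{'time': np.float64(0.0), 'joint_positions': array([-1.129,  0.333, -0.065,  1.461,  0.022,  1.35 , -0.089]), 'joint_vel': array([-0.   , -0.001, -0.001,  0.002, -0.001,  0.001, -0.001]), 'joint_torque': array([-0.0000e+00, -6.2324e+01,  2.4000e-02, -3.8992e+01, -6.1000e-02,
        4.0000e-02,  0.0000e+00]), 'ee_pos': array([0.28 , 0.558, 0.233]), 'eef_rot': array([ 0.23 ,  0.973, -0.001, -0.   ]), 'ft_force': array([-0.451,  0.121, -0.586]), 'torque': array([-0.009, -0.034, -0.016]), 'grip_force': np.float64(0.0), 'width': np.float64(0.087)}
top [0.2980636  0.08305277 1.42830098] [-0.70248561  0.70607328 -0.06886576  0.05685076] [[417.39981648   0.         315.91845813]
 [  0.         417.39981648 200.73592776]
 [  0.           0.           1.        ]]
puller_grip 0.78 [264. 252.  17.  19.] [0.373 0.227 0.08 ]
puller_mat 0.57 [262. 256.  32.  30.] [0.366 0.241 0.002]
lid_mat 0.9 [252. 220.  73.  42.] [0.488 0.277 0.002]
cold_plate 0.87 [422. 219.  86.  53.] [ 0.489 -0.309  0.002]
small_cup 0.8 [426. 263.  19.  19.] [ 0.338 -0.306  0.03 ]
lid1_stem 0.6 [318. 240.  22.  18.] [0
[... 746 characters left out ...]
.141 0.002]
lid_mat 0.65 [302. 202.  35.  28.] [0.489 0.266 0.002]
lid_mat 0.5 [251. 272.  17.  26.] [ 0.339 -0.261  0.002]
lid_mat 0.46 [374. 195.  17.  37.] [0.775 0.339 0.002]
cold_plate 0.6 [307. 283.  62.  62.] [ 0.491 -0.322  0.002]
small_cup 0.81 [251. 273.  18.  26.] [ 0.346 -0.313  0.03 ]
pot1_mid 0.73 [281. 221.  17.  17.] [0.413 0.044 0.023]
lid1_stem 0.62 [251. 253.  22.  12.] [ 0.344 -0.278  0.07 ]
lid1_stem 0.56 [284. 208.  19.  14.] [0.424 0.038 0.07 ]
lid1_stem 0.39 [268. 180.   9.  12.] [0.358 0.33  0.07 ]
spice_jar 0.81 [398. 238.  22.  32.] [ 0.765 -0.152  0.05 ]
spice_jar 0.26 [327. 214.  16.  14.] [0.566 0.033 0.05 ]
tea_box 0.89 [374. 193.  18.  35.] [0.757 0.231 0.05 ]
```

```bash
python3 - <<'E'
import cv2
a=cv2.imread('pics/top0.png')[110:310,150:480]; b=cv2.imread('pics/side0.png')[150:330,210:430]
cv2.imwrite('pics/a.png',cv2.resize(a,(792,480),interpolation=3))
cv2.imwrite('pics/b.png',cv2.resize(b,(733,600),interpolation=3))
E
```

```text
(no output)
```

View pics/a.png

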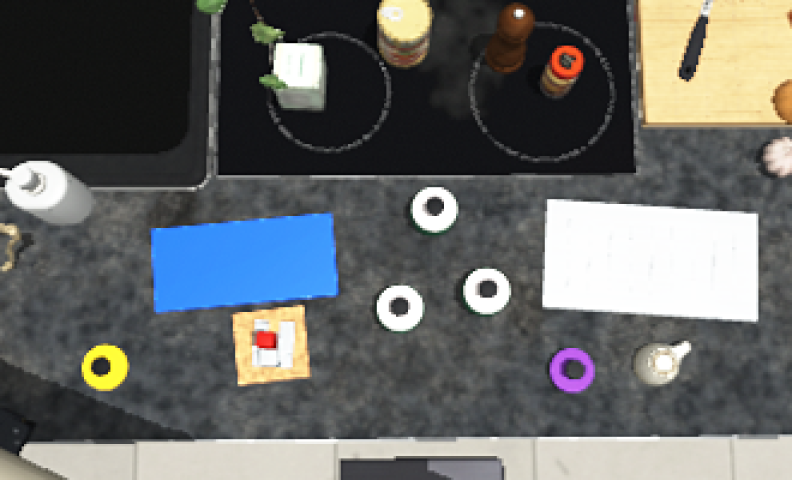

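View pics/b.png

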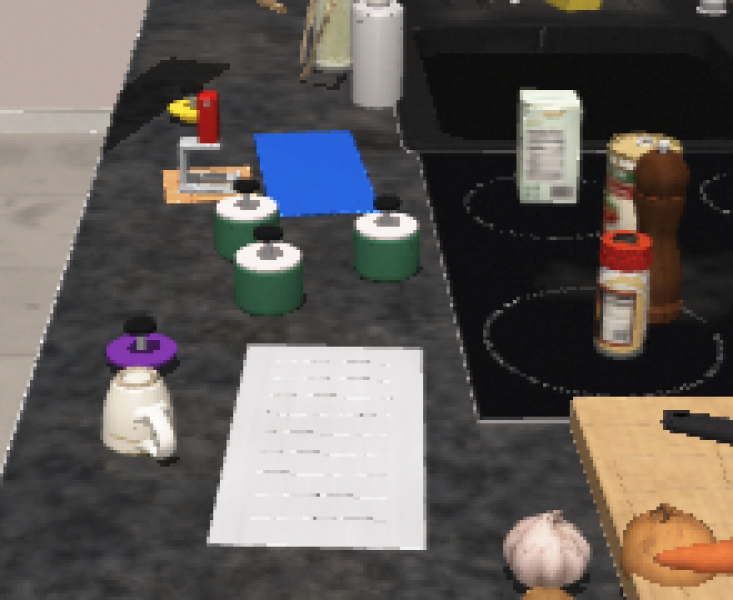

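Top crop shows three green pots with white lids on (disc centres in full picture at about (331,197), (317,238), (353,231)), a blue mat, a cork mat with the fork (red grip at (260,251)), and a white cold plate. The purple and yellow lids are look-alikes. The side view confirms all three lids are on, with the fork's slot opening roughly to world +x.

```bash
cat >> h.py <<'E'
def plan(p,ang=None):
    "tool-frame shift to bring TCP to p; ang = wanted world angle (deg) of tool y (mod 180)"
    s=r.read_state(); M=R.from_quat(s['eef_rot']).as_matrix()
    a=np.degrees(np.arctan2(M[1,1],M[0,1])); t=0
    if ang is not None: t=-(((ang-a+90)%180)-90)
    d=M.T@(np.array(p)-s['ee_pos'])
    M2=M@R.from_euler('z',t,degrees=True).as_matrix(); d2=M2.T@(np.array(p)-s['ee_pos'])
    print('ang %.1f turn %.3f rad | shift now'%(a,np.radians(t)),np.round(d,4),'| after turn',np.round(d2,4),'pos',np.round(s['ee_pos'],4),'q7 %.2f'%s['joint_positions'][6])
def lids(c,z=.05,lo=150):
    "white discs on green: ring centres"
    h=cv2.cvtColor(c['img'],cv2.COLOR_RGB2HSV)
    m=((h[:,:,1]<50)&(h[:,:,2]>lo)).astype(np.uint8)
    out=[]
    for k in cv2.findContours(m,cv2.RETR_EXTERNAL,cv2.CHAIN_APPROX_NONE)[0]:
        (u,v),rad=cv2.minEnclosingCircle(k)
        if cv2.contourArea(k)>.6*np.pi*rad**2 and rad>6: out.append((round(u,1),round(v,1),round(rad,1),np.round(back(c,(u,v),z),4)))
    return out
def quad(c,th,n,z=.002):
    o=r.outline_of(th,n)[0]; k=max(cv2.findContours(o['mask'].astype(np.uint8),cv2.RETR_EXTERNAL,2)[0],key=cv2.contourArea)
    q=cv2.boxPoints(cv2.minAreaRect(k)); P=np.array([back(c,x,z)[:2] for x in q])
    print(th,np.round(P.mean(0),4),'corners',np.round(P,3).tolist())
E
python3 - <<'E'
from h import *
c=cam('top')
for l in lids(c): print(l)
for t in ['lid_mat','puller_mat','cold_plate']: quad(c,t,'top')
plan([.36,.23,.26],90)
E
```

```text
(316.4, 237.9, 9.8, array([0.4213, 0.058 , 0.05  ]))
(352.4, 230.8, 9.7, array([ 0.4442, -0.0618,  0.05  ]))
(330.6, 196.6, 9.6, array([0.56  , 0.0094, 0.05  ]))
(476.5, 175.0, 8.2, array([ 0.6334, -0.4903,  0.05  ]))
(492.0, 48.5, 7.6, array([ 1.1035, -0.5822,  0.05  ]))
(73.1, 46.6, 7.3, array([1.1062, 0.9188, 0.05  ]))
lid_mat [0.4934 0.2824] corners [[0.541, 0.42], [0.565, 0.158], [0.446, 0.146], [0.422, 0.405]]
puller_mat [0.3753 0.2417] corners [[0.419, 0.299], [0.431, 0.198], [0.332, 0.185], [0.32, 0.285]]
cold_plate [ 0.4945 -0.3048] corners [[0.428, -0.142], [0.584, -0.158], [0.561, -0.471], [0.406, -0.449]]
ang 63.4 turn -0.465 rad | shift now [-0.2187 -0.2581 -0.0265] | after turn [-0.0799 -0.3287 -0.0265] pos [0.2801 0.5587 0.2336] q7 -0.09
```

```bash
python3 -m pendant '[[0,0,-0.006,-0.116],[0,0,-0.006,-0.116],[0,0,-0.007,-0.116],[0,0,-0.007,-0.117]]' 1 10; python3 -m pendant '[[-0.01,-0.041,0,0],[-0.01,-0.041,0,0],[-0.01,-0.041,0,0],[-0.01,-0.041,0,0],[-0.01,-0.041,0,0],[-0.01,-0.041,0,0],[-0.01,-0.041,0,0],[-0.01,-0.041,0,0]]'; python3 - <<'E'
from h import *
plan([.36,.23,.26],90)
c=cam('wrist','w1.png'); print(c['xyz'],rot(c))
for t in ['puller_grip','puller_mat']:
    for o in r.outline_of(t,'wrist'): print(t,o['score'],o['bbox'],back(c,o['bbox'][:2],.11))
E
```

```text
time: 1.53
ee_pos: [0.2801, 0.5587, 0.2598]
eef_rot: [-0.003, 1.0, -0.0, -0.0]
ft_force: [-0.5, -0.9, 0.2]
width: 0.0872
grip_force: 0.0
time: 2.2
ee_pos: [0.3593, 0.2329, 0.2597]
eef_rot: [-0.0, 1.0, 0.0, 0.0]
ft_force: [1.1, 0.1, 1.0]
width: 0.0871
grip_force: 0.0
ang 90.0 turn 0.000 rad | shift now [-0.0007 -0.0029 -0.0003] | after turn [-0.0007 -0.0029 -0.0003] pos [0.3593 0.2329 0.2597] q7 0.88
[0.29053042 0.23232212 0.4114882 ] [[-1.33361720e-04  9.68124372e-01  2.50469923e-01]
 [ 9.99997331e-01 -4.48596094e-04  2.26637262e-03]
 [ 2.30649040e-03  2.50469557e-01 -9.68121728e-01]]
puller_grip 0.82 [325.5, 187.2, 44.8, 57.7] [0.35686503 0.23600722 0.11      ]
puller_mat 0.55 [328.8, 181.4, 77.2, 78.9] [0.35087526 0.23932329 0.11      ]
```

View pics/w1.png

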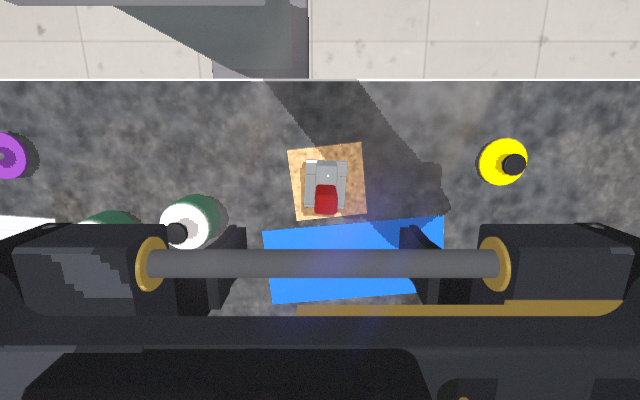

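The wrist view shows the fork on the cork mat, with the red grip top at about (326,200) and the grey arm and foot at (326,175). I need a zoom for the fork's heading.

```bash
python3 - <<'E'
import cv2
a=cv2.imread('pics/w1.png')[135:230,280:375]; cv2.imwrite('pics/w1z.png',cv2.resize(a,(570,570),interpolation=3))
E
```

```text
(no output)
```

View pics/w1z.png

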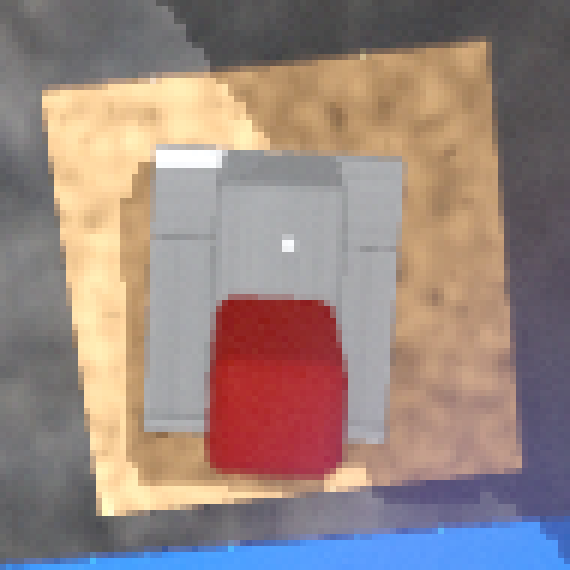

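```bash
python3 - <<'E'
from h import *
c=cam('wrist')
f=lambda u,v,z: np.round(back(c,(280+u/6-.5+.08,135+v/6-.5+.08),z)[:2],4)
for n,a in dict(BL=(155,165,.007),BR=(403,175,.007),FL=(145,430,.010),FR=(383,441,.010),tBL=(212,360,.110),tBR=(344,362,.110),tFL=(208,472,.11),tFR=(342,476,.11)).items(): print(n,f(*a))
E
```

```text
BL [0.3463 0.2099]
BR [0.3488 0.2651]
FL [0.4067 0.2066]
FR [0.4096 0.2611]
tBL [0.3657 0.2246]
tBR [0.3661 0.2471]
tFL [0.3856 0.2237]
tFR [0.3865 0.2469]
```

```bash
python3 -m pendant '[[-0.018,0.003,0.02,0.052],[0,0,0.04,0],[0,0,0.04,0],[0,0,0.04,0],[0,0,0.03,0],[0,0,0.016,0],[0,0,0,0],[0,0,0,0]]' 1; python3 - <<'E'
from h import *
plan([.377,.2357,.074],87)
E
```

```text
time: 3.07
ee_pos: [0.3766, 0.2388, 0.0733]
eef_rot: [0.025, 1.0, -0.0, -0.001]
ft_force: [0.4, 0.3, 1.0]
width: 0.0871
grip_force: 0.0
ang 87.1 turn 0.002 rad | shift now [-0.0006 -0.003  -0.0007] | after turn [-0.0006 -0.003  -0.0007] pos [0.3766 0.2388 0.0733] q7 0.86
```

```bash
python3 -m pendant '[[0,-0.003,0,0],[0,0,0,0],[0,0,0,0]]' 1; python3 -m pendant '[[0,0,0,0],[0,0,0,0],[0,0,0,0],[0,0,0,0],[0,0,0,0],[0,0,0,0],[0,0,0,0],[0,0,0,0]]' 0 30;python3 -m pendant '[[0,0,0,0],[0,0,0,0],[0,0,0,0],[0,0,0,0]]'; python3 - <<'E'
from h import *
plan([.377,.2357,.074],87)
E
```

```text
time: 3.32
ee_pos: [0.3777, 0.2355, 0.0749]
eef_rot: [0.026, 1.0, 0.001, 0.001]
ft_force: [-0.0, 0.9, -0.0]
width: 0.0869
grip_force: 0.0
time: 3.98
ee_pos: [0.377, 0.2349, 0.0735]
eef_rot: [0.026, 1.0, 0.0, -0.0]
ft_force: [0.3, -0.2, 1.1]
width: 0.0414
grip_force: 0.0
time: 4.32
ee_pos: [0.3769, 0.2348, 0.0734]
eef_rot: [0.026, 1.0, -0.0, -0.0]
ft_force: [0.7, 0.4, -1.1]
width: 0.0234
grip_force: 30.0
ang 87.0 turn 0.001 rad | shift now [-0.      0.0009 -0.0006] | after turn [-0.      0.0009 -0.0006] pos [0.3769 0.2348 0.0734] q7 0.87
```

```bash
python3 -m pendant '[[0,0,-0.02,0],[0,0,-0.035,0],[0,0,-0.035,0],[0,0,-0.03,0],[0,0,0,0.117],[0,0,0,0.117],[0,0,0,0.117],[0,0,0,0.117]]'; python3 -m pendant '[[0,0,0,0.117],[0,0,0,0.117],[0,0,0,0.117],[0,0,0,0.117],[0,0,0,0.117],[0,0,0,0.117],[0,0,0,0.117],[0,0,0,0.117]]';python3 -m pendant '[[0,0,0,0.117],[0,0,0,0],[0,0,0,0]]'; python3 - <<'E'
from h import *
plan([.4213,.133,.194],0)
for n in ['top','wrist','side']:
    c=cam(n,n+'2.png')
    for l in lids(c): print(n,l)
E
```

```text
time: 4.98
ee_pos: [0.3769, 0.2348, 0.1935]
eef_rot: [0.26, 0.966, -0.0, -0.0]
ft_force: [-0.5, -0.1, -1.8]
width: 0.0234
grip_force: 30.0
time: 5.65
ee_pos: [0.3768, 0.2347, 0.1933]
eef_rot: [0.667, 0.745, -0.0, -0.0]
ft_force: [-0.0, -0.3, -1.5]
width: 0.0241
grip_force: 30.0
time: 5.9
ee_pos: [0.3769, 0.2348, 0.1934]
eef_rot: [0.707, 0.708, -0.0, -0.0]
ft_force: [0.2, 0.6, -2.1]
width: 0.0238
grip_force: 30.0
ang 0.1 turn 0.002 rad | shift now [-0.1019  0.0442 -0.0006] | after turn [-0.1018  0.0444 -0.0006] pos [0.3769 0.2348 0.1934] q7 -0.66
top (316.3, 237.9, 9.8, array([0.4213, 0.0582, 0.05  ]))
top (352.5, 230.8, 9.7, array([ 0.4444, -0.0619,  0.05  ]))
top (330.6, 196.6, 9.6, array([0.56  , 0.0094, 0.05  ]))
top (476.5, 175.0, 8.2, array([ 0.6334, -0.4903,  0.05  ]))
top (492.2, 48.7, 7.4, array([ 1.1028, -0.583 ,  0.05  ]))
top (73.1, 46.6, 7.3, array([1.1062, 0.9188, 0.05  ]))
side (252.6, 273.9, 14.1, array([ 0.3539, -0.3526,  0.05  ]))
```

View pics/wrist2.png

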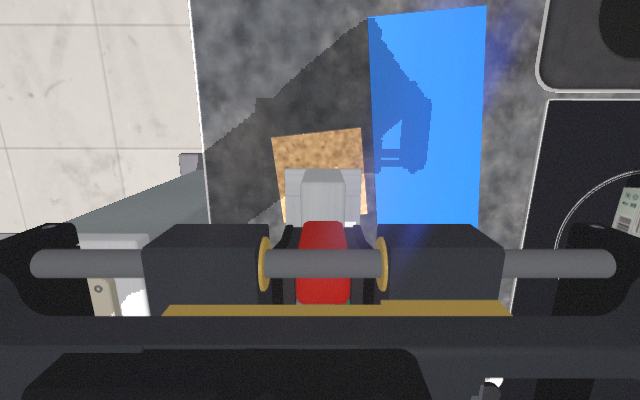

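```bash
python3 - <<'E'
from h import *
c=cam('side')
for p in [(.4213,.0582),(.4444,-.0619),(.56,.0094)]:
    u,v=proj(c,[*p,.0715]); 
    g=c['img'][int(v)-6:int(v)+5,int(u)-8:int(u)+9].max(2).astype(float)
    w=(g<45); yy,xx=np.nonzero(w); d=proj(c,[p[0]+.01,p[1],.0715])[0]-u
    print((u,v),'dark',xx.mean()+int(u)-8,yy.mean()+int(v)-6,w.sum(),'px/cm',d)
    print(g[5].astype(int))
E
```

```text
(np.float64(283.0514206507727), np.float64(205.59109448917522)) dark 283.625 203.0 48 px/cm 3.005020678564506
[230 232 235 141 128  62  33  29  28  28  27  28  31  36 145 217 221]
(np.float64(289.60421041075386), np.float64(219.89819749704438)) dark 290.0857142857143 219.68571428571428 35 px/cm 3.232717007168958
[95 95 92 91 93 56 32 28 27 28 28 29 30 48 66 67 65]
(np.float64(325.4674098550743), np.float64(210.80785290222346)) dark 326.1 210.4 30 px/cm 3.070975535018931
[222 222 223 223 223 135  42  28  28  29  28  28  37  69  69  68  71]
```

```bash
python3 -m pendant '[[-0.02,0.011,0,0],[-0.03,0.011,0,0],[-0.03,0.011,0,0],[-0.022,0.011,0,0],[0,0,0.03,0],[0,0,0.03,0],[0,0,0.007,0],[0,0,0,0]]'; python3 - <<'E'
from h import *
plan([.4213,.058,.126],0)
c=cam('side','side3.png')
a=c['img'][160:250,240:350,::-1]; cv2.imwrite('pics/side3z.png',cv2.resize(a,(733,600),interpolation=3))
E
```

```text
time: 6.77
ee_pos: [0.4194, 0.1323, 0.1249]
eef_rot: [0.707, 0.707, -0.002, -0.001]
ft_force: [-0.6, 0.6, -1.3]
width: 0.0241
grip_force: 30.0
ang -0.0 turn -0.001 rad | shift now [-0.0743  0.002  -0.0009] | after turn [-0.0743  0.0019 -0.0009] pos [0.4194 0.1323 0.1249] q7 -0.41
```

View pics/side3z.png

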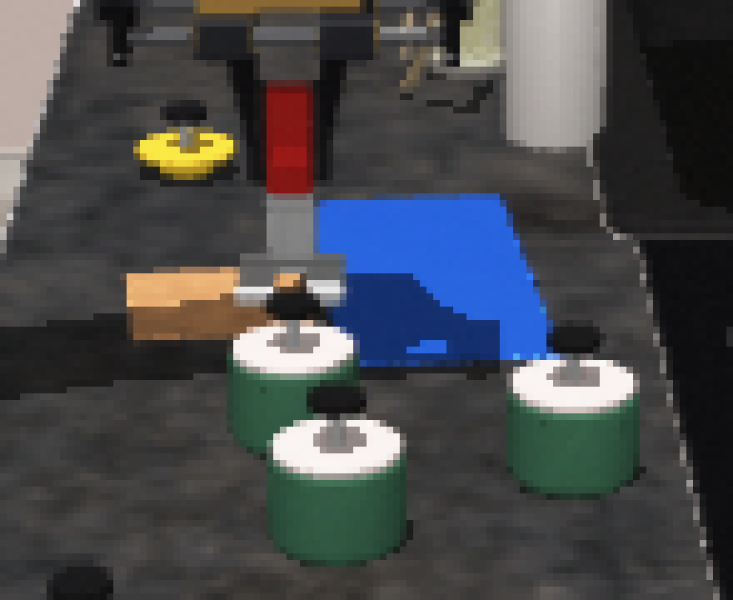

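Side crop: fork held upright at (290,270), behind the left pot's knob (295,300). The heights look right, so I slide it in.

```bash
python3 -m pendant '[[0,0.003,-0.001,0],[-0.01,0,0,0],[-0.01,0,0,0],[-0.01,0,0,0],[-0.01,0,0,0],[-0.01,0,0,0],[0,0,0,0]]';python3 -m pendant '[[-0.008,0,0,0],[-0.008,0,0,0],[-0.008,0,0,0],[0,0,0,0],[0,0,0,0]]'; python3 - <<'E'
from h import *
plan([.4222,.058,.126],0)
c=cam('side','side4.png')
a=c['img'][180:240,250:325,::-1]; cv2.imwrite('pics/side4z.png',cv2.resize(a,(750,600),interpolation=3))
E
```

```text
time: 7.4
ee_pos: [0.4238, 0.0803, 0.1277]
eef_rot: [0.709, 0.705, -0.0, 0.0]
ft_force: [0.6, 0.1, -1.9]
width: 0.0238
grip_force: 30.0
time: 7.82
ee_pos: [0.4237, 0.0585, 0.1275]
eef_rot: [0.708, 0.706, 0.0, -0.0]
ft_force: [-0.6, 0.5, -0.8]
width: 0.024
grip_force: 30.0
ang -0.2 turn -0.003 rad | shift now [-0.0005 -0.0015  0.0015] | after turn [-0.0005 -0.0015  0.0015] pos [0.4237 0.0585 0.1275] q7 -0.25
```

View pics/side4z.png

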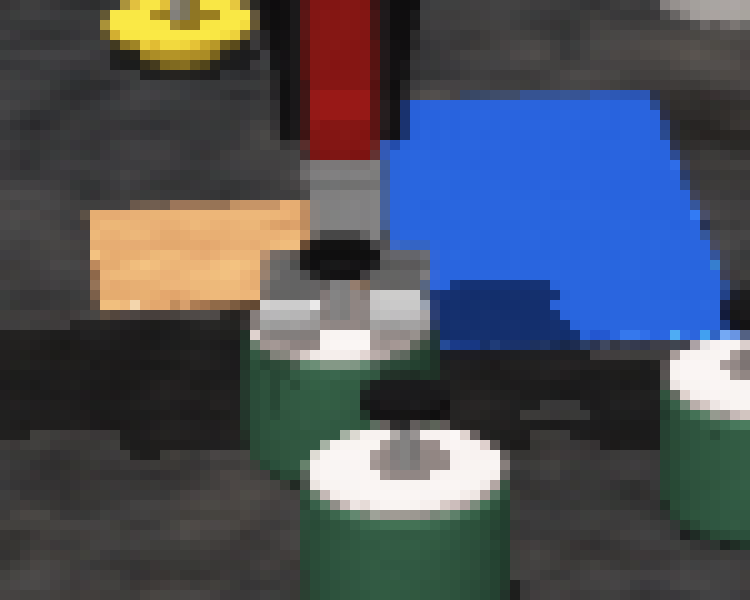

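The stem (345,300) sits between the two prongs, with the knob above them. I pull straight up.

```bash
python3 -m pendant '[[0,0,-0.004,0],[0,0,-0.004,0],[0,0,-0.003,0],[0,0,-0.003,0],[0,0,-0.003,0],[0,0,-0.003,0],[0,0,0,0]]' ;python3 -m pendant '[[0,0,-0.01,0],[0,0,-0.02,0],[0,0,-0.02,0],[0,0,-0.005,0],[0,0,0,0],[0,0,0,0]]'; python3 - <<'E'
from h import *
plan([.47,.20,.195],0)
for l in lids(cam('top'))[:4]: print(l)
c=cam('side','side5.png')
a=c['img'][160:240,250:350,::-1]; cv2.imwrite('pics/side5z.png',cv2.resize(a,(750,600),interpolation=3))
E
```

```text
time: 8.45
ee_pos: [0.4241, 0.059, 0.1483]
eef_rot: [0.708, 0.706, 0.001, 0.0]
ft_force: [0.6, 0.3, -2.3]
width: 0.0238
grip_force: 30.0
time: 8.95
ee_pos: [0.4235, 0.0588, 0.2021]
eef_rot: [0.708, 0.706, 0.0, -0.0]
ft_force: [-0.2, 0.3, -2.6]
width: 0.024
grip_force: 30.0
ang -0.1 turn -0.002 rad | shift now [0.1413 0.0462 0.0071] | after turn [0.1412 0.0465 0.0071] pos [0.4235 0.0588 0.2021] q7 -0.27
(476.5, 175.0, 8.2, array([ 0.6334, -0.4903,  0.05  ]))
(492.2, 48.7, 7.4, array([ 1.1028, -0.583 ,  0.05  ]))
(73.1, 46.6, 7.3, array([1.1062, 0.9188, 0.05  ]))
```

View pics/side5z.png

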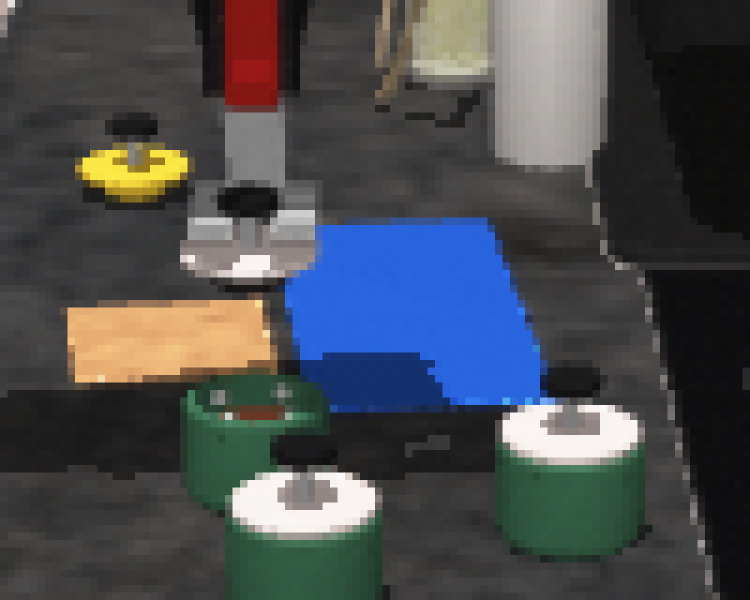

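The lid hangs on the fork (248,260) and the left pot is open. I carry it to the blue mat.

```bash
python3 -m pendant '[[0.01,0.005,0,0],[0.02,0.011,0,0],[0.025,0.0135,0,0],[0.025,0.0135,0,0],[0.025,0.0135,0,0],[0.02,0.011,0,0],[0.012,0.006,0,0],[0.007,0.0037,0,0]]'; python3 -m pendant '[[0,0,0.01,0],[0,0,0.02,0],[0,0,0.02,0],[0,0,0.02,0],[0,0,0.01,0],[0,0,0.006,0],[0,0,0.003,0],[0,0,0.003,0]]'; python3 -m pendant '[[0,0,0,0],[0,0,0,0]]'; python3 - <<'E'
from h import *
plan([.5008,.2028,.096],0)
print(r.read_state()['ft_force'])
E
```

```text
time: 9.72
ee_pos: [0.5012, 0.2047, 0.2014]
eef_rot: [0.707, 0.707, -0.001, -0.0]
ft_force: [-0.5, 0.2, -2.5]
width: 0.0237
grip_force: 30.0
time: 10.38
ee_pos: [0.5015, 0.2024, 0.111]
eef_rot: [0.708, 0.706, 0.0, 0.0]
ft_force: [-0.1, -0.8, -2.3]
width: 0.0238
grip_force: 30.0
time: 10.55
ee_pos: [0.5016, 0.2028, 0.1112]
eef_rot: [0.708, 0.706, 0.001, 0.0]
ft_force: [0.6, 0.6, -1.8]
width: 0.024
grip_force: 30.0
ang -0.1 turn -0.002 rad | shift now [ 0.     -0.0008  0.0152] | after turn [ 0.     -0.0008  0.0152] pos [0.5016 0.2028 0.1112] q7 -0.43
[ 0.63452489  0.56152554 -1.81030016]
```

```bash
python3 -m pendant '[[0,0,0.003,0],[0,0,0.003,0],[0,0,0.003,0],[0,0,0.003,0],[0,0,0.003,0],[0,0,0,0],[0,0,0,0]]'; python3 - <<'E'
from h import *
plan([.5008,.2028,.096],0)
c=cam('side','side6.png')
a=c['img'][160:240,250:350,::-1]; cv2.imwrite('pics/side6z.png',cv2.resize(a,(750,600),interpolation=3))
E
```

```text
time: 11.13
ee_pos: [0.5011, 0.2026, 0.0954]
eef_rot: [0.708, 0.706, -0.0, -0.0]
ft_force: [0.4, -0.1, -1.1]
width: 0.024
grip_force: 30.0
ang -0.1 turn -0.002 rad | shift now [ 0.0002 -0.0003 -0.0006] | after turn [ 0.0002 -0.0003 -0.0006] pos [0.5011 0.2026 0.0954] q7 -0.43
```

View pics/side6z.png

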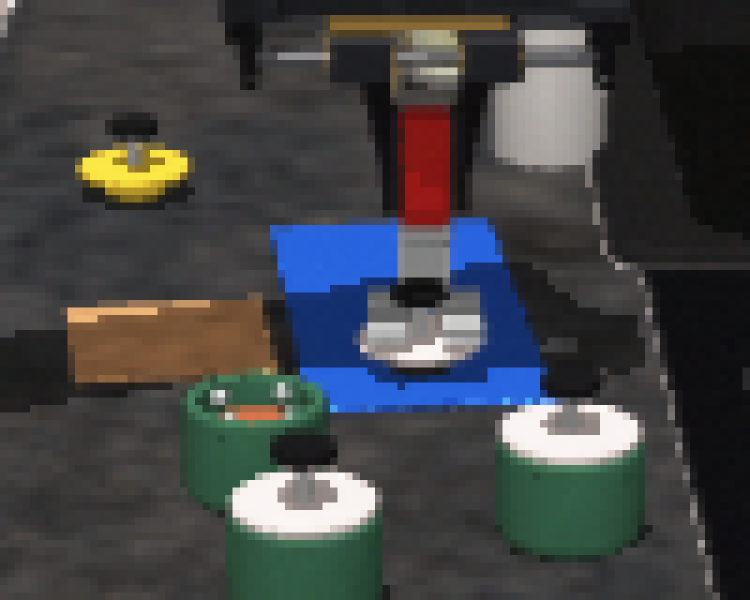

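The lid stands on the mat (420,345) with the prongs free. I withdraw backwards and up.

```bash
python3 -m pendant '[[0.006,0,0,0],[0.01,0,0,0],[0.012,0,0,0],[0.014,0,0,0],[0.014,0,0,0],[0.014,0,0,0],[0.014,0,0,0],[0,0,0,0]]'; python3 -m pendant '[[0,0,-0.03,0],[0,0,-0.04,0],[0,0,-0.03,0],[0,0,0,0],[0,0,0,0]]'; python3 - <<'E'
from h import *
c=cam('top','top7.png')
for l in lids(c): print(l)
for l in lids(c,.0185)[:4]: print('low',l[3])
plan([.4454,.013,.1975],0)
E
```

```text
time: 11.85
ee_pos: [0.5004, 0.2911, 0.0954]
eef_rot: [0.706, 0.708, 0.001, -0.001]
ft_force: [-0.6, 0.2, -0.7]
width: 0.0237
grip_force: 30.0
time: 12.27
ee_pos: [0.5023, 0.2872, 0.1973]
eef_rot: [0.708, 0.706, 0.002, 0.0]
ft_force: [0.0, -0.8, -2.7]
width: 0.0236
grip_force: 30.0
(352.5, 230.7, 9.7, array([ 0.4447, -0.0619,  0.05  ]))
(273.8, 216.2, 9.2, array([0.4941, 0.1992, 0.05  ]))
(330.7, 196.6, 9.5, array([0.56  , 0.0091, 0.05  ]))
(476.9, 174.9, 8.0, array([ 0.6337, -0.4916,  0.05  ]))
(274.0, 137.0, 12.7, array([0.7696, 0.2017, 0.05  ]))
(492.1, 48.0, 7.2, array([ 1.1054, -0.5828,  0.05  ]))
(73.1, 46.6, 7.3, array([1.1062, 0.9188, 0.05  ]))
low [ 0.4481 -0.0652  0.0185]
low [0.4986 0.2019 0.0185]
low [0.5659 0.0074 0.0185]
low [ 0.6414 -0.5048  0.0185]
ang -0.1 turn -0.002 rad | shift now [-0.2738 -0.0554 -0.0022] | after turn [-0.2737 -0.0559 -0.0022] pos [0.5013 0.2867 0.1954] q7 -0.57
```

```bash
python3 -m pendant '[[-0.034,-0.007,0,0],[-0.034,-0.007,0,0],[-0.034,-0.007,0,0],[-0.034,-0.007,0,0],[-0.034,-0.007,0,0],[-0.034,-0.007,0,0],[-0.034,-0.007,0,0],[-0.034,-0.007,0,0]]'; python3 -m pendant '[[0,0,0,0],[0,0,0.03,0],[0,0,0.03,0],[0,0,0.007,0],[0,0,0,0],[0,0,0,0]]'; python3 - <<'E'
from h import *
for l in lids(cam('top'))[:3]: print(l)
plan([.4454,-.0619,.1265],0)
E
```

```text
time: 12.98
ee_pos: [0.4432, 0.0131, 0.1938]
eef_rot: [0.708, 0.706, -0.001, -0.001]
ft_force: [1.2, -0.5, -1.2]
width: 0.0241
grip_force: 30.0
time: 13.48
ee_pos: [0.4446, 0.0148, 0.1286]
eef_rot: [0.708, 0.706, -0.001, -0.0]
ft_force: [0.2, -0.2, -1.0]
width: 0.0241
grip_force: 30.0
(273.9, 216.4, 9.2, array([0.4936, 0.199 , 0.05  ]))
(476.5, 175.0, 8.2, array([ 0.6334, -0.4903,  0.05  ]))
(492.0, 48.5, 7.6, array([ 1.1035, -0.5822,  0.05  ]))
ang -0.1 turn -0.002 rad | shift now [-0.0769  0.0002  0.0029] | after turn [-0.0769  0.0001  0.0029] pos [0.4453 0.015  0.1294] q7 -0.13
```

```bash
python3 -m pendant '[[0,0,0.0025,0],[-0.01,0,0,0],[-0.012,0,0,0],[-0.012,0,0,0],[-0.012,0,0,0],[-0.012,0,0,0],[0,0,0,0]]';python3 -m pendant '[[-0.007,0,0,0],[-0.006,0,0,0],[-0.006,0,0,0],[0,0,0,0],[0,0,0,0]]'; python3 - <<'E'
from h import *
plan([.4454,-.0619,.1265],0)
c=cam('side','side8.png')
a=c['img'][180:250,250:338,::-1]; cv2.imwrite('pics/side8z.png',cv2.resize(a,(750,600),interpolation=3))
E
```

```text
time: 14.12
ee_pos: [0.4449, -0.0461, 0.1267]
eef_rot: [0.709, 0.705, 0.0, 0.001]
ft_force: [-0.4, -0.9, -2.6]
width: 0.024
grip_force: 30.0
time: 14.53
ee_pos: [0.4446, -0.0624, 0.126]
eef_rot: [0.708, 0.706, 0.0, -0.0]
ft_force: [-0.2, -0.7, -2.3]
width: 0.0241
grip_force: 30.0
ang -0.1 turn -0.002 rad | shift now [ 0.0005  0.0008 -0.0005] | after turn [ 0.0005  0.0008 -0.0005] pos [ 0.4446 -0.0624  0.126 ] q7 0.05
```

View pics/side8z.png

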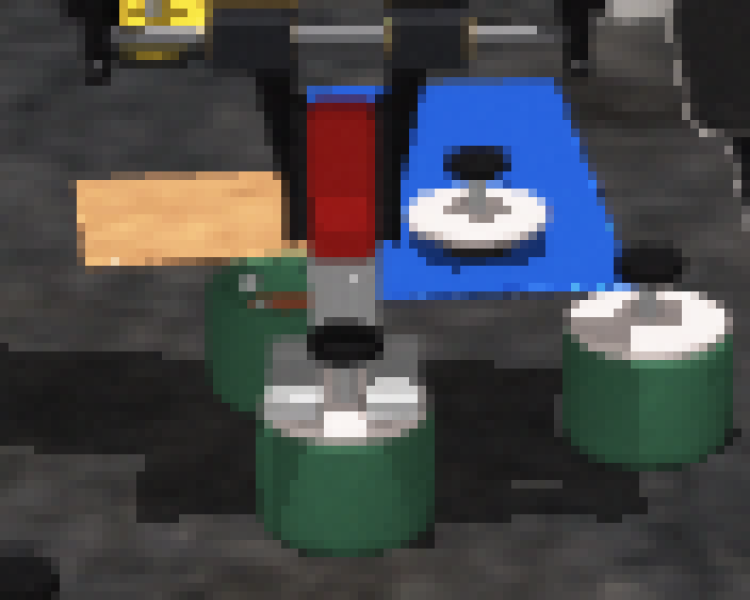

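The stem is between the prongs at (345,385), and lid 1 stands on the mat at (478,215). I lift.

```bash
python3 -m pendant '[[0,0,-0.004,0],[0,0,-0.004,0],[0,0,-0.003,0],[0,0,-0.003,0],[0,0,-0.003,0],[0,0,-0.003,0],[0,0,0,0]]' ;python3 -m pendant '[[0,0,-0.01,0],[0,0,-0.02,0],[0,0,-0.02,0],[0,0,-0.005,0],[0,0,0,0],[0,0,0,0]]'; python3 - <<'E'
from h import *
plan([.4934,.2824,.2],0)
n='side';c=cam(n,'side9.png')
for t in ['lid1_stem','pot1_mid']:
    for o in r.outline_of(t,n): print(t,round(o['score'],2),np.round(o['bbox']))
E
```

```text
time: 15.17
ee_pos: [0.4451, -0.0622, 0.1468]
eef_rot: [0.708, 0.706, 0.0, 0.0]
ft_force: [-0.4, 0.4, -2.3]
width: 0.0237
grip_force: 30.0
time: 15.67
ee_pos: [0.4445, -0.0622, 0.2006]
eef_rot: [0.708, 0.706, 0.0, -0.0]
ft_force: [-0.8, 0.4, -1.9]
width: 0.024
grip_force: 30.0
ang -0.1 turn -0.002 rad | shift now [0.3447 0.0482 0.0007] | after turn [0.3446 0.0489 0.0007] pos [ 0.4445 -0.0622  0.2006] q7 0.02
lid1_stem 0.62 [253. 254.  21.  12.]
lid1_stem 0.57 [305. 204.  18.  16.]
lid1_stem 0.5 [268. 181.  15.  14.]
lid1_stem 0.16 [282. 217.  18.  21.]
pot1_mid 0.55 [282. 218.  20.  20.]
```

```bash
python3 - <<'E'
from h import *
im=cv2.imread('pics/side9.png')[:,:,::-1]; c=r.camera('side')
for z in (.147,.116-.0,.113,.045,.035,.02): 
    for dx in (-.02,0,.02):
        u,v=proj(c,[.4444+dx,-.0622-.03,z]); print(z,dx,(round(u),round(v)),im[round(v),round(u)])
E
```

```text
0.147 -0.02 (282, 201) [99 98 98]
0.147 0 (289, 201) [20 20 20]
0.147 0.02 (296, 201) [100 100  99]
0.116 -0.02 (283, 210) [169 158 154]
0.116 0 (289, 210) [249 243 241]
0.116 0.02 (296, 210) [133 139 164]
0.113 -0.02 (283, 211) [52 81 62]
0.113 0 (289, 211) [155 143 140]
0.113 0.02 (296, 211) [ 46 101 217]
0.045 -0.02 (283, 232) [46 83 61]
0.045 0 (290, 232) [ 62 111  82]
0.045 0.02 (296, 232) [44 82 60]
0.035 -0.02 (283, 235) [47 84 63]
0.035 0 (290, 235) [51 92 68]
0.035 0.02 (296, 235) [45 81 60]
0.02 -0.02 (283, 239) [45 82 61]
0.02 0 (290, 239) [50 89 67]
0.02 0.02 (296, 239) [43 76 58]
```

```bash
python3 -m pendant '[[0.012,0.002,0,0],[0.022,0.003,0,0],[0.03,0.004,0,0],[0.033,0.005,0,0],[0.033,0.005,0,0],[0.033,0.005,0,0],[0.033,0.005,0,0],[0.033,0.005,0,0]]'; python3 -m pendant '[[0.033,0.005,0,0],[0.03,0.004,0,0],[0.025,0.003,0,0],[0.016,0.002,0,0],[0.009,0.001,0,0],[0.003,0,0,0],[0,0,0,0]]';  python3 -m pendant '[[0,0,0.01,0],[0,0,0.02,0],[0,0,0.02,0],[0,0,0.02,0],[0,0,0.01,0],[0,0,0.006,0],[0,0,0.002,0],[0,0,0,0]]'; python3 - <<'E'
from h import *
plan([.4934,.2824,.096],0)
E
```

```text
time: 16.53
ee_pos: [0.4788, 0.1683, 0.2003]
eef_rot: [0.708, 0.706, -0.0, -0.0]
ft_force: [0.6, 0.2, -2.0]
width: 0.0237
grip_force: 30.0
time: 17.12
ee_pos: [0.4943, 0.282, 0.2007]
eef_rot: [0.708, 0.706, -0.0, 0.0]
ft_force: [-1.2, -0.3, -2.7]
width: 0.0236
grip_force: 30.0
time: 17.78
ee_pos: [0.4946, 0.2823, 0.1133]
eef_rot: [0.708, 0.706, 0.0, 0.0]
ft_force: [0.1, -0.2, -1.1]
width: 0.0239
grip_force: 30.0
ang -0.1 turn -0.003 rad | shift now [ 0.0001 -0.0012  0.0173] | after turn [ 0.0001 -0.0012  0.0173] pos [0.4946 0.2823 0.1133] q7 -0.57
```

Lower, then withdraw.

```bash
python3 -m pendant '[[0,0,0.004,0],[0,0,0.003,0],[0,0,0.003,0],[0,0,0.003,0],[0,0,0.003,0],[0,0,0.002,0],[0,0,0,0],[0,0,0,0]]'; python3 -m pendant '[[0.004,0,0,0],[0.008,0,0,0],[0.012,0,0,0],[0.014,0,0,0],[0.014,0,0,0],[0.014,0,0,0],[0.014,0,0,0],[0,0,0,0]]'; python3 -m pendant '[[0,0,-0.03,0],[0,0,-0.04,0],[0,0,-0.03,0],[0,0,0,0],[0,0,0,0]]'; python3 - <<'E'
from h import *
plan([.4934,.2824,.096],0)
c=cam('top','top10.png')
for l in lids(c): print(l)
for l in lids(c,.0185)[:4]: print('low',l[3])
E
```

```text
time: 18.45
ee_pos: [0.4943, 0.2827, 0.095]
eef_rot: [0.708, 0.706, -0.0, -0.0]
ft_force: [-0.0, -0.2, -2.3]
width: 0.0236
grip_force: 30.0
time: 19.12
ee_pos: [0.4932, 0.3672, 0.0949]
eef_rot: [0.706, 0.708, 0.001, -0.001]
ft_force: [-1.9, 0.1, -1.7]
width: 0.0242
grip_force: 30.0
time: 19.53
ee_pos: [0.4954, 0.3633, 0.197]
eef_rot: [0.708, 0.706, 0.002, 0.0]
ft_force: [0.2, 0.2, -2.0]
width: 0.024
grip_force: 30.0
ang -0.1 turn -0.002 rad | shift now [-0.0812 -0.0021  0.1008] | after turn [-0.0812 -0.0023  0.1008] pos [0.4954 0.3633 0.197 ] q7 -0.68
(250.0, 217.5, 9.3, array([0.4902, 0.2782, 0.05  ]))
(273.8, 216.2, 9.2, array([0.4941, 0.1992, 0.05  ]))
(330.7, 196.6, 9.5, array([0.56  , 0.0091, 0.05  ]))
(476.9, 174.9, 8.0, array([ 0.6337, -0.4916,  0.05  ]))
(273.8, 136.8, 12.4, array([0.7705, 0.2025, 0.05  ]))
(492.1, 48.0, 7.2, array([ 1.1054, -0.5828,  0.05  ]))
(73.1, 46.6, 7.3, array([1.1062, 0.9188, 0.05  ]))
low [0.4946 0.2826 0.0185]
low [0.4986 0.2019 0.0185]
low [0.5659 0.0074 0.0185]
low [ 0.6414 -0.5048  0.0185]
```

```bash
python3 -m pendant '[[-0.035,0.0082,0,0],[-0.035,0.0082,0,0],[-0.035,0.0082,0,0],[-0.035,0.0082,0,0],[-0.035,0.0082,0,0],[-0.035,0.0082,0,0],[-0.035,0.0082,0,0],[-0.034,0.0082,0,0]]'; python3 -m pendant '[[0,0,0,0],[0,0,0.03,0],[0,0,0.03,0],[0,0,0.01,0],[0,0,0,0],[0,0,0,0]]'; python3 - <<'E'
from h import *
for l in lids(cam('top'))[:4]: print(l)
plan([.561,.0092,.1265],0)
E
```

```text
time: 20.25
ee_pos: [0.5588, 0.0814, 0.1933]
eef_rot: [0.708, 0.706, -0.001, -0.001]
ft_force: [0.5, 1.1, -1.9]
width: 0.0239
grip_force: 30.0
time: 20.75
ee_pos: [0.5592, 0.0836, 0.1248]
eef_rot: [0.708, 0.706, -0.001, -0.0]
ft_force: [-0.5, 0.1, -1.3]
width: 0.024
grip_force: 30.0
(250.0, 217.5, 9.3, array([0.4902, 0.2782, 0.05  ]))
(273.7, 216.4, 9.1, array([0.4937, 0.1996, 0.05  ]))
(476.9, 174.9, 8.0, array([ 0.6337, -0.4916,  0.05  ]))
(273.5, 137.1, 12.4, array([0.7694, 0.2033, 0.05  ]))
ang -0.1 turn -0.002 rad | shift now [-0.0746  0.0011 -0.0006] | after turn [-0.0746  0.001  -0.0006] pos [0.56   0.0838 0.126 ] q7 -0.16
```

```bash
python3 -m pendant '[[0,0.001,-0.0005,0],[-0.01,0,0,0],[-0.012,0,0,0],[-0.012,0,0,0],[-0.012,0,0,0],[-0.012,0,0,0],[0,0,0,0]]';python3 -m pendant '[[-0.006,0,0,0],[-0.006,0,0,0],[-0.005,0,0,0],[0,0,0,0],[0,0,0,0]]'; python3 - <<'E'
from h import *
plan([.561,.0092,.1265],0)
c=cam('side','side11.png')
a=c['img'][180:250,280:368,::-1]; cv2.imwrite('pics/side11z.png',cv2.resize(a,(750,600),interpolation=3))
E
```

```text
time: 21.38
ee_pos: [0.5604, 0.0214, 0.1257]
eef_rot: [0.709, 0.705, -0.0, 0.001]
ft_force: [0.9, -1.3, -1.3]
width: 0.0237
grip_force: 30.0
time: 21.8
ee_pos: [0.5604, 0.0085, 0.1255]
eef_rot: [0.708, 0.706, 0.0, -0.0]
ft_force: [0.1, -0.6, -1.8]
width: 0.0239
grip_force: 30.0
ang -0.1 turn -0.002 rad | shift now [ 0.0007  0.0006 -0.001 ] | after turn [ 0.0007  0.0006 -0.001 ] pos [0.5604 0.0085 0.1255] q7 -0.02
```

View pics/side11z.png

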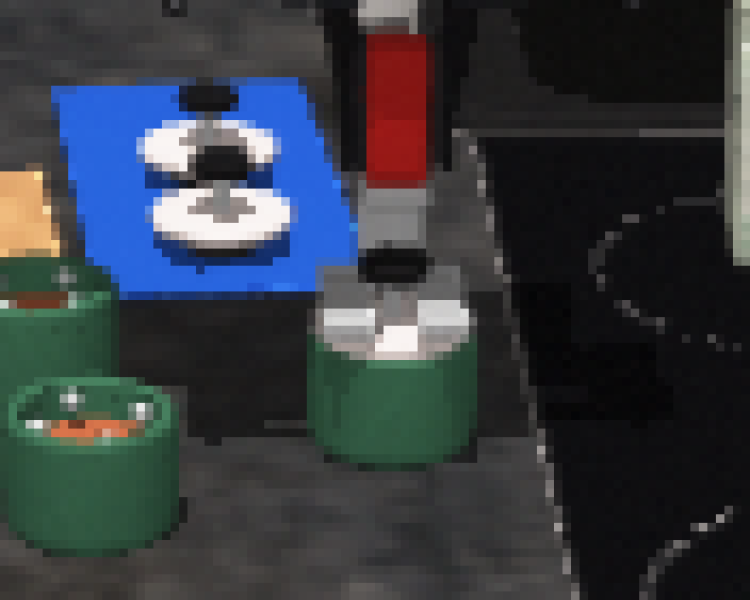

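The stem is between the prongs (395,305), and two lids stand on the mat. I lift, check, then carry.

```bash
python3 -m pendant '[[0,0,-0.004,0],[0,0,-0.004,0],[0,0,-0.003,0],[0,0,-0.003,0],[0,0,-0.003,0],[0,0,-0.003,0],[0,0,0,0]]' ;python3 -m pendant '[[0,0,-0.01,0],[0,0,-0.02,0],[0,0,-0.02,0],[0,0,-0.005,0],[0,0,0,0],[0,0,0,0]]'; python3 - <<'E'
from h import *
plan([.486,.362,.2],0)
c=cam('side','side12.png'); im=c['img']
for z in (.147,.116,.045,.035,.02): 
    u,v=proj(c,[.5615,.0085-.03,z]); print(z,(round(u),round(v)),im[round(v),round(u)])
E
```

```text
time: 22.43
ee_pos: [0.5608, 0.0086, 0.1464]
eef_rot: [0.708, 0.706, 0.001, 0.0]
ft_force: [0.6, 0.5, -1.7]
width: 0.0235
grip_force: 30.0
time: 22.93
ee_pos: [0.5602, 0.0086, 0.2001]
eef_rot: [0.708, 0.706, 0.0, -0.0]
ft_force: [-0.3, 0.1, -2.7]
width: 0.0234
grip_force: 30.0
ang -0.1 turn -0.002 rad | shift now [ 3.533e-01 -7.490e-02  2.000e-04] | after turn [ 3.534e-01 -7.420e-02  2.000e-04] pos [0.5602 0.0086 0.2001] q7 -0.04
0.147 (327, 192) [28 25 28]
0.116 (327, 201) [249 245 242]
0.045 (326, 222) [ 71 123  93]
0.035 (326, 225) [53 95 70]
0.02 (326, 229) [49 88 67]
```

```bash
python3 -m pendant '[[0.012,-0.003,0,0],[0.022,-0.004,0,0],[0.03,-0.006,0,0],[0.034,-0.007,0,0],[0.034,-0.007,0,0],[0.034,-0.007,0,0],[0.034,-0.007,0,0],[0.034,-0.007,0,0]]'; python3 -m pendant '[[0.034,-0.008,0,0],[0.03,-0.007,0,0],[0.025,-0.006,0,0],[0.016,-0.004,0,0],[0.009,-0.002,0,0],[0.005,0,0,0],[0,0,0,0]]';  python3 -m pendant '[[0,0,0.01,0],[0,0,0.02,0],[0,0,0.02,0],[0,0,0.02,0],[0,0,0.01,0],[0,0,0.006,0],[0,0,0.002,0],[0,0,0,0]]'; python3 - <<'E'
from h import *
plan([.486,.362,.096],0)
E
```

```text
time: 23.65
ee_pos: [0.5112, 0.245, 0.1996]
eef_rot: [0.708, 0.707, -0.001, -0.0]
ft_force: [-0.8, 0.0, -1.4]
width: 0.024
grip_force: 30.0
time: 24.23
ee_pos: [0.4856, 0.3622, 0.1999]
eef_rot: [0.707, 0.707, -0.0, -0.0]
ft_force: [0.3, 0.6, -1.4]
width: 0.0239
grip_force: 30.0
time: 24.9
ee_pos: [0.4865, 0.3613, 0.1128]
eef_rot: [0.708, 0.706, 0.0, 0.0]
ft_force: [0.0, -0.1, -1.9]
width: 0.0236
grip_force: 30.0
ang -0.2 turn -0.003 rad | shift now [ 0.0007 -0.0005  0.0168] | after turn [ 0.0007 -0.0005  0.0168] pos [0.4865 0.3613 0.1128] q7 -0.69
```

```bash
python3 -m pendant '[[0,0,0.004,0],[0,0,0.003,0],[0,0,0.003,0],[0,0,0.003,0],[0,0,0.003,0],[0,0,0.001,0],[0,0,0,0],[0,0,0,0]]'; python3 -m pendant '[[0.004,0,0,0],[0.008,0,0,0],[0.012,0,0,0],[0.014,0,0,0],[0.014,0,0,0],[0.014,0,0,0],[0.014,0,0,0],[0,0,0,0]]'; python3 -m pendant '[[0,0,-0.03,0],[0,0,-0.04,0],[0,0,-0.03,0],[0,0,0,0],[0,0,0,0]]'; python3 - <<'E'
from h import *
plan([.377,.235,.193],0)
c=cam('top','top13.png')
for l in lids(c,.0185): print(l)
E
```

```text
time: 25.57
ee_pos: [0.4862, 0.3617, 0.0956]
eef_rot: [0.708, 0.706, 0.0, -0.0]
ft_force: [-0.1, 0.9, -1.4]
width: 0.0235
grip_force: 30.0
time: 26.23
ee_pos: [0.4844, 0.4464, 0.0954]
eef_rot: [0.706, 0.708, 0.001, -0.001]
ft_force: [-0.5, 0.1, -1.5]
width: 0.0238
grip_force: 30.0
time: 26.65
ee_pos: [0.4869, 0.4427, 0.1978]
eef_rot: [0.708, 0.706, 0.002, -0.0]
ft_force: [-0.2, -0.1, -2.5]
width: 0.0241
grip_force: 30.0
ang -0.1 turn -0.002 rad | shift now [-0.2079 -0.1096  0.0039] | after turn [-0.2077 -0.11    0.0039] pos [0.4869 0.4427 0.1978] q7 -0.79
(226.5, 220.0, 9.4, array([0.4864, 0.3619, 0.0185]))
(250.0, 217.5, 9.3, array([0.4946, 0.2826, 0.0185]))
(273.8, 216.2, 9.2, array([0.4986, 0.2019, 0.0185]))
(476.9, 174.9, 8.0, array([ 0.6414, -0.5048,  0.0185]))
(273.5, 137.1, 12.4, array([0.7802, 0.206 , 0.0185]))
(492.1, 48.0, 7.2, array([ 1.1239, -0.598 ,  0.0185]))
(73.1, 46.6, 7.3, array([1.1247, 0.9379, 0.0185]))
```

All three lids stand on the mat. Next, the fork goes home.

```bash
python3 -m pendant '[[-0.03,-0.015,0,0],[-0.03,-0.016,0,0],[-0.03,-0.016,0,0],[-0.03,-0.016,0,0],[-0.03,-0.016,0,0],[-0.03,-0.016,0,0],[-0.028,-0.015,0,0],[0,0,0,0]]'; python3 -m pendant '[[0,0,0,-0.117],[0,0,0,-0.117],[0,0,0,-0.117],[0,0,0,-0.117],[0,0,0,-0.117],[0,0,0,-0.117],[0,0,0,-0.117],[0,0,0,-0.117]]'; python3 -m pendant '[[0,0,0,-0.117],[0,0,0,-0.117],[0,0,0,-0.117],[0,0,0,-0.117],[0,0,0,-0.117],[0,0,0,0],[0,0,0,0]]'; python3 - <<'E'
from h import *
plan([.376,.2355,.0737],87)
E
```

```text
time: 27.37
ee_pos: [0.3733, 0.2286, 0.1937]
eef_rot: [0.709, 0.705, -0.002, -0.0]
ft_force: [1.5, 0.8, -1.9]
width: 0.0239
grip_force: 30.0
time: 28.03
ee_pos: [0.3751, 0.2335, 0.194]
eef_rot: [0.31, 0.951, -0.001, -0.001]
ft_force: [0.6, -0.2, -2.1]
width: 0.0241
grip_force: 30.0
time: 28.62
ee_pos: [0.3753, 0.2336, 0.1945]
eef_rot: [0.028, 1.0, -0.001, -0.001]
ft_force: [-0.9, 0.1, -2.2]
width: 0.024
grip_force: 30.0
ang 86.8 turn -0.003 rad | shift now [-0.0008  0.002   0.1208] | after turn [-0.0008  0.002   0.1208] pos [0.3753 0.2336 0.1945] q7 0.85
```

```bash
python3 -m pendant '[[-0.001,0.002,0.02,0],[0,0,0.03,0],[0,0,0.03,0],[0,0,0.02,0],[0,0,0.01,0],[0,0,0.006,0],[0,0,0,0],[0,0,0,0]]'; python3 -m pendant '[[0,0,0.002,0],[0,0,0.001,0],[0,0,0,0],[0,0,0,0]]'; python3 - <<'E'
from h import *
print(r.read_state()['ft_force']);plan([.376,.2355,.0734],87)
E
```

```text
time: 29.28
ee_pos: [0.3774, 0.2362, 0.0803]
eef_rot: [0.026, 1.0, 0.0, 0.0]
ft_force: [0.8, 0.8, -1.9]
width: 0.0238
grip_force: 30.0
time: 29.62
ee_pos: [0.3772, 0.236, 0.077]
eef_rot: [0.026, 1.0, 0.0, 0.0]
ft_force: [0.2, 0.6, -1.4]
width: 0.024
grip_force: 30.0
[ 0.17968203  0.55754237 -1.4017888 ]
ang 87.0 turn 0.000 rad | shift now [ 0.0011 -0.0006  0.0036] | after turn [ 0.0011 -0.0006  0.0036] pos [0.3772 0.236  0.077 ] q7 0.87
```

```bash
python3 -m pendant '[[0,0,0.002,0],[0,0,0.001,0],[0,0,0.001,0],[0,0,0,0],[0,0,0,0]]'; python3 - <<'E'
from h import *
print(r.read_state()['ft_force']);plan([.376,.2355,.0734],87)
E
```

```text
time: 30.03
ee_pos: [0.377, 0.2359, 0.0733]
eef_rot: [0.026, 1.0, 0.0, -0.0]
ft_force: [-4.9, -2.3, 10.3]
width: 0.0239
grip_force: 30.0
[-4.86420889 -2.3109011  10.34054088]
ang 87.0 turn 0.000 rad | shift now [ 0.001  -0.0005 -0.0001] | after turn [ 0.001  -0.0005 -0.0001] pos [0.377  0.2359 0.0733] q7 0.87
```

```bash
python3 -m pendant '[[0,0,-0.0005,0],[0,0,0,0]]';python3 -m pendant '[[0,0,0,0],[0,0,0,0],[0,0,0,0],[0,0,0,0],[0,0,0,0],[0,0,0,0]]' 1;  python3 -m pendant '[[0,0,-0.02,0],[0,0,-0.04,0],[0,0,-0.04,0],[0,0,-0.04,0],[0,0,-0.02,0],[0,0,0,0]]'; python3 - <<'E'
from h import *
cam('wrist','w14.png'); 
a=cv2.imread('pics/w14.png')[110:260,180:430]; cv2.imwrite('pics/w14z.png',cv2.resize(a,(750,450),interpolation=3))
c=cam('top','top14.png')
h=cv2.cvtColor(c['img'],cv2.COLOR_RGB2HSV); m=((h[:,:,0]>60)&(h[:,:,0]<85)&(h[:,:,1]>80)&(h[:,:,2]>30)).astype(np.uint8)
m=cv2.morphologyEx(m,cv2.MORPH_CLOSE,np.ones((7,7)))
for k in cv2.findContours(m,0,1)[0]:
    (u,v),rad=cv2.minEnclosingCircle(k)
    if rad>5: print(round(u,1),round(v,1),round(rad,1),back(c,(u,v),.04))
for t in ['pot1_mid','puller_grip']:
    for o in r.outline_of(t,'top'): print(t,round(o['score'],2),np.round(o['bbox'],1),back(c,o['bbox'][:2],.04))
plan([.377,.235,.193],0)
E
```

```text
time: 30.2
ee_pos: [0.377, 0.236, 0.0733]
eef_rot: [0.026, 1.0, 0.0, 0.0]
ft_force: [-0.4, -1.1, 4.0]
width: 0.0238
grip_force: 30.0
time: 30.7
ee_pos: [0.3769, 0.2359, 0.073]
eef_rot: [0.026, 1.0, 0.0, -0.0]
ft_force: [1.0, -0.4, 0.7]
width: 0.0559
grip_force: 0.0
time: 31.2
ee_pos: [0.3787, 0.2372, 0.2381]
eef_rot: [0.026, 1.0, 0.003, 0.003]
ft_force: [-0.1, 0.8, -0.0]
width: 0.0859
grip_force: 0.0
316.1 238.2 10.1 [0.42106448 0.05893349 0.04      ]
351.9 231.3 10.3 [ 0.44349251 -0.06107443  0.04      ]
330.3 197.7 10.2 [0.55810363 0.00988544 0.04      ]
573.0 41.5 9.6 [ 1.1381723 -0.8889231  0.04     ]
pot1_mid 0.52 [314.  239.1  21.3  17.9] [0.41825267 0.06577027 0.04      ]
ang 87.0 turn 1.519 rad | shift now [-0.0006 -0.0004  0.0389] | after turn [-0.0004  0.0006  0.0389] pos [0.3765 0.2355 0.2319] q7 0.85
```

View pics/w14z.png

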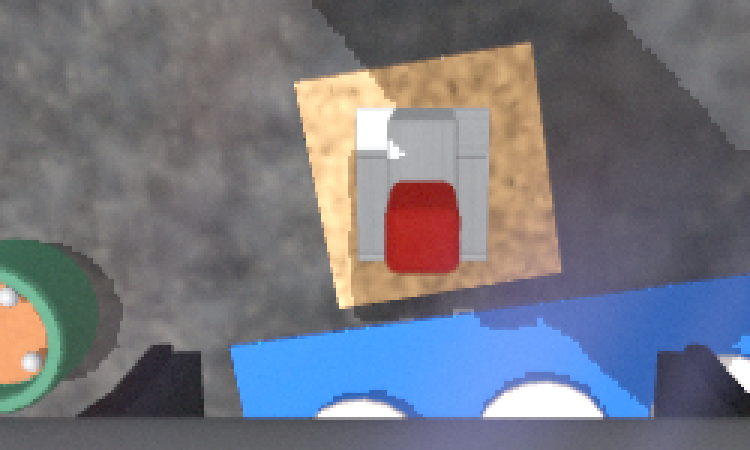

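The fork stands upright on the cork mat (425,190), clear of everything. I go to the right pot.

```bash
python3 -m pendant '[[0,0,0,-0.09],[0,0,0,-0.09]]' 1 4;  python3 -m pendant '[[-0.0037,-0.038,0,0],[-0.0037,-0.038,0,0],[-0.0037,-0.038,0,0],[-0.0037,-0.038,0,0],[-0.0037,-0.038,0,0],[-0.0037,-0.038,0,0],[-0.0037,-0.038,0,0],[-0.0037,-0.037,0,0]]'; python3 -m pendant '[[0,0,0.03,0],[0,0,0.03,0],[0,0,0.03,0],[0,0,0,0],[0,0,0,0]]'; python3 - <<'E'
from h import *
cat='''
def pots(n='top',z=.04):
    c=cam(n)
    h=cv2.cvtColor(c['img'],cv2.COLOR_RGB2HSV); m=((h[:,:,0]>60)&(h[:,:,0]<85)&(h[:,:,1]>80)&(h[:,:,2]>30)).astype(np.uint8)
    m=cv2.morphologyEx(m,cv2.MORPH_CLOSE,np.ones((7,7)))
    for k in cv2.findContours(m,0,1)[0]:
        (u,v),rad=cv2.minEnclosingCircle(k)
        if rad>5: print('pot',round(u,1),round(v,1),round(rad,1),np.round(back(c,(u,v),z),4))
'''
open('h.py','a').write(cat); exec(cat); pots()
plan([.4447,-.0615,.024],97.4)
E
```

```text
time: 31.57
ee_pos: [0.3764, 0.2354, 0.2316]
eef_rot: [-0.066, 0.998, -0.001, -0.001]
ft_force: [0.5, -0.0, 0.2]
width: 0.0868
grip_force: 0.0
time: 32.23
ee_pos: [0.4444, -0.0629, 0.2319]
eef_rot: [-0.064, 0.998, -0.0, -0.001]
ft_force: [0.1, 0.7, -0.9]
width: 0.0873
grip_force: 0.0
time: 32.65
ee_pos: [0.4436, -0.061, 0.1419]
eef_rot: [-0.064, 0.998, -0.0, -0.002]
ft_force: [0.1, 0.2, 1.7]
width: 0.0872
grip_force: 0.0
pot 316.1 238.3 10.1 [0.421  0.0589 0.04  ]
pot 330.3 197.7 10.2 [0.5581 0.0099 0.04  ]
pot 573.0 41.5 9.6 [ 1.1382 -0.8889  0.04  ]
ang 97.3 turn -0.001 rad | shift now [ 1.000e-04 -5.000e-04  1.194e-01] | after turn [ 1.000e-04 -5.000e-04  1.194e-01] pos [ 0.4449 -0.061   0.1434] q7 1.74
```

q7 would come close to its limit further right, so I turn the gripper half round first.

```bash
A='x'; python3 -m pendant '[[0,0,0,0.12],[0,0,0,0.12],[0,0,0,0.12],[0,0,0,0.12],[0,0,0,0.12],[0,0,0,0.12],[0,0,0,0.12],[0,0,0,0.12]]'; python3 -m pendant '[[0,0,0,0.12],[0,0,0,0.12],[0,0,0,0.12],[0,0,0,0.12],[0,0,0,0.12],[0,0,0,0.12],[0,0,0,0.12],[0,0,0,0.12]]'; python3 -m pendant '[[0,0,0,0.12],[0,0,0,0.12],[0,0,0,0.12],[0,0,0,0.12],[0,0,0,0.12],[0,0,0,0.12],[0,0,0,0.12],[0,0,0,0.12]]'; python3 -m pendant '[[0,0,0,0.12],[0,0,0,0.12],[0,0,0,0.02],[0,0,0,0],[0,0,0,0]]'; python3 - <<'E'
from h import *
plan([.4447,-.0615,.024],97.4)
E
```

```text
time: 33.37
ee_pos: [0.4462, -0.0607, 0.1451]
eef_rot: [0.407, 0.914, 0.001, 0.001]
ft_force: [-0.4, 0.5, -0.3]
width: 0.0871
grip_force: 0.0
time: 34.03
ee_pos: [0.4462, -0.0607, 0.1451]
eef_rot: [0.782, 0.623, 0.001, 0.001]
ft_force: [-0.6, 0.3, -0.1]
width: 0.0877
grip_force: 0.0
time: 34.7
ee_pos: [0.4462, -0.0607, 0.1451]
eef_rot: [0.982, 0.191, 0.001, -0.0]
ft_force: [0.6, 0.4, -0.0]
width: 0.0872
grip_force: 0.0
time: 35.12
ee_pos: [0.4456, -0.0607, 0.144]
eef_rot: [0.998, 0.067, 0.001, -0.0]
ft_force: [1.1, -0.3, -0.8]
width: 0.0871
grip_force: 0.0
ang -82.3 turn 0.005 rad | shift now [-0.0012  0.0007  0.12  ] | after turn [-0.0012  0.0007  0.12  ] pos [ 0.4456 -0.0607  0.144 ] q7 -1.40
```

Check that the pot hasn't been moved, using the side camera, as I descend.

```bash
python3 - <<'E'
from h import *
c=cam('side'); h=cv2.cvtColor(c['img'],cv2.COLOR_RGB2HSV); m=((h[:,:,0]>60)&(h[:,:,0]<85)&(h[:,:,1]>80)&(h[:,:,2]>30)).astype(np.uint8)
for k in cv2.findContours(m,0,1)[0]:
    if cv2.contourArea(k)>60: print(cv2.boundingRect(k))
for p in [(.4215,.058),(.4447,-.0615),(.56,.0095)]:
    print(proj(c,[p[0]-.033,p[1],.02]).round(1),proj(c,[p[0]+.033,p[1],.02]).round(1),'bottom',proj(c,[p[0],p[1]-.033,.002]).round(1))
E
python3 -m pendant '[[-0.001,0.0007,0.03,0],[0,0,0.03,0],[0,0,0.03,0],[0,0,0.02,0],[0,0,0.01,0],[0,0,0,0]]' 1 4; python3 -m pendant '[[0,0,0,0],[0,0,0,0]]'
```

```text
(316, 215, 20, 20)
(274, 210, 27, 35)
(334, 130, 47, 9)
[273.6 219.9] [293.2 219.7] bottom [283.2 228.7]
[279.4 235. ] [300.4 234.8] bottom [289.9 244.8]
[315.2 225.4] [335.2 225.2] bottom [325.8 234.5]
time: 35.67
ee_pos: [0.4429, -0.0618, 0.0215]
eef_rot: [0.998, 0.066, -0.002, 0.0]
ft_force: [0.6, -0.2, -0.6]
width: 0.0869
grip_force: 0.0
time: 35.83
ee_pos: [0.4451, -0.0617, 0.0243]
eef_rot: [0.998, 0.065, 0.001, -0.0]
ft_force: [-0.2, 0.3, 0.3]
width: 0.0873
grip_force: 0.0
```

```bash
python3 -m pendant '[[0,0,0,0],[0,0,0,0],[0,0,0,0],[0,0,0,0],[0,0,0,0],[0,0,0,0],[0,0,0,0]]' 0 4; python3 - <<'E'
from h import *
plan([.488,-.3975,.024],-82.6)
E
```

```text
time: 36.42
ee_pos: [0.4444, -0.0618, 0.0234]
eef_rot: [0.998, 0.065, 0.0, -0.0]
ft_force: [-1.5, -1.5, 6.4]
width: 0.0658
grip_force: 4.0
ang -82.6 turn 0.001 rad | shift now [-2.000e-04  3.385e-01 -7.000e-04] | after turn [-0.      0.3385 -0.0007] pos [ 0.4444 -0.0618  0.0234] q7 -1.26
```

```bash
python3 -m pendant '[[0,0.003,0,0],[0,0.006,0,0],[0,0.01,0,0],[0,0.012,0,0],[0,0.012,0,0],[0,0.012,0,0],[0,0.012,0,0],[0,0.012,0,0]]'; python3 -m pendant '[[0,0.012,0,0],[0,0.012,0,0],[0,0.012,0,0],[0,0.012,0,0],[0,0.006,0,0],[0,0,0,0]]'; python3 - <<'E'
from h import *
plan([.488,-.3975,.024],-82.6); pots()
c=cam('side'); h=cv2.cvtColor(c['img'],cv2.COLOR_RGB2HSV); m=((h[:,:,0]>60)&(h[:,:,0]<85)&(h[:,:,1]>80)&(h[:,:,2]>30)).astype(np.uint8)
for k in cv2.findContours(m,0,1)[0]:
    if cv2.contourArea(k)>60: print(cv2.boundingRect(k))
p=r.read_state()['ee_pos']; print('expect bottom',proj(c,[p[0],p[1]-.031,.000]))
E
```

```text
time: 37.08
ee_pos: [0.4546, -0.1382, 0.023]
eef_rot: [0.998, 0.066, -0.0, -0.002]
ft_force: [-0.7, 8.0, 3.0]
width: 0.087
grip_force: 4.3
time: 37.58
ee_pos: [0.4611, -0.1934, 0.0228]
eef_rot: [0.998, 0.065, -0.0, -0.001]
ft_force: [-2.1, 7.8, 6.5]
width: 0.0684
grip_force: 4.1
ang -82.6 turn 0.000 rad | shift now [ 0.0004  0.2058 -0.0015] | after turn [ 0.0004  0.2058 -0.0015] pos [ 0.4611 -0.1934  0.0228] q7 -0.92
pot 316.1 238.2 10.1 [0.4211 0.0589 0.04  ]
pot 330.3 197.7 10.2 [0.5581 0.0099 0.04  ]
pot 573.0 41.5 9.6 [ 1.1382 -0.8889  0.04  ]
(301, 248, 7, 16)
(285, 248, 9, 16)
(316, 215, 20, 20)
(274, 211, 7, 18)
(334, 130, 47, 9)
expect bottom [295.20923045 265.79651403]
```

```bash
python3 -m pendant '[[0,0,0,0],[0,0,0,0],[0,0,0,0]]' 0.77 40; python3 -m pendant '[[0,0.004,0,0],[0,0.008,0,0],[0,0.01,0,0],[0,0.01,0,0],[0,0.01,0,0],[0,0.01,0,0],[0,0.01,0,0],[0,0.005,0,0]]'; python3 -m pendant '[[0,0,0,0],[0,0,0,0]]';python3 - <<'E'
from h import *
plan([.488,-.3975,.024],-82.6)
c=cam('side'); h=cv2.cvtColor(c['img'],cv2.COLOR_RGB2HSV); m=((h[:,:,0]>60)&(h[:,:,0]<85)&(h[:,:,1]>80)&(h[:,:,2]>30)).astype(np.uint8)
m[:246]=0; m[:,335:]=0; ys,xs=np.nonzero(m); print('pot px',xs.min(),xs.max(),ys.max())
p=r.read_state()['ee_pos']; print([proj(c,[p[0]+d,p[1],.02]).round(1).tolist() for d in (-.033,.033)])
E
```

```text
time: 37.93
ee_pos: [0.4612, -0.1932, 0.0229]
eef_rot: [0.998, 0.065, -0.0, -0.0]
ft_force: [-0.8, 3.8, 1.0]
width: 0.0667
grip_force: 1.7
time: 38.6
ee_pos: [0.47, -0.2603, 0.0228]
eef_rot: [0.998, 0.065, -0.0, -0.0]
ft_force: [-0.4, 6.4, 1.5]
width: 0.067
grip_force: 3.3
time: 38.77
ee_pos: [0.47, -0.2606, 0.023]
eef_rot: [0.998, 0.065, 0.0, 0.001]
ft_force: [0.1, -0.0, -0.3]
width: 0.067
grip_force: 0.0
ang -82.6 turn -0.000 rad | shift now [ 0.0003  0.138  -0.0008] | after turn [ 0.0003  0.138  -0.0008] pos [ 0.47   -0.2606  0.023 ] q7 -0.77
pot px 288 311 276
[[286.4, 266.1], [310.4, 265.7]]
```

```bash
python3 -m pendant '[[0,0.004,0,0],[0,0.01,0,0],[0,0.012,0,0],[0,0.012,0,0],[0,0.012,0,0],[0,0.012,0,0],[0,0.012,0,0],[0,0.012,0,0]]'; python3 -m pendant '[[0,0.012,0,0],[0,0.012,0,0],[0,0.012,0,0],[0,0.01,0,0],[0,0.006,0,0],[0,0,0,0],[0,0,0,0]]';python3 - <<'E'
from h import *
plan([.488,-.3975,.024],-82.6)
E
```

```text
time: 39.48
ee_pos: [0.4816, -0.3437, 0.0228]
eef_rot: [0.998, 0.066, -0.0, -0.002]
ft_force: [-1.3, 7.5, 4.5]
width: 0.0673
grip_force: 4.1
time: 40.07
ee_pos: [0.4878, -0.3971, 0.0229]
eef_rot: [0.998, 0.065, -0.0, 0.0]
ft_force: [-0.3, -0.5, 0.2]
width: 0.067
grip_force: 0.0
ang -82.6 turn 0.001 rad | shift now [ 0.0001  0.0004 -0.0011] | after turn [ 0.0001  0.0004 -0.0011] pos [ 0.4878 -0.3971  0.0229] q7 -0.55
```

```bash
python3 -m pendant '[[0,0,0,0],[0,0,0,0],[0,0,0,0]]' 0.86; python3 -m pendant '[[0,0,-0.02,0],[0,0,-0.04,0],[0,0,-0.04,0],[0,0,-0.02,0],[0,0,0,0.11],[0,0,0,0.11],[0,0,0,0.115],[0,0,0,0]]' 1;python3 - <<'E'
from h import *
pots(); plan([.561,.0095,.14],-101.8)
E
```

```text
time: 40.32
ee_pos: [0.4879, -0.3968, 0.0231]
eef_rot: [0.998, 0.065, 0.0, 0.0]
ft_force: [0.3, -0.1, 0.4]
width: 0.0736
grip_force: 0.0
time: 40.98
ee_pos: [0.488, -0.3967, 0.1431]
eef_rot: [0.994, -0.105, 0.0, 0.0]
ft_force: [-0.4, -0.6, 0.1]
width: 0.0866
grip_force: 0.0
pot 316.1 238.2 10.1 [0.4211 0.0589 0.04  ]
pot 446.5 220.5 8.3 [ 0.4786 -0.381   0.04  ]
pot 330.3 197.7 10.2 [0.5581 0.0099 0.04  ]
pot 573.3 45.0 7.9 [ 1.1241 -0.8885  0.04  ]
ang -101.6 turn 0.003 rad | shift now [-0.0104 -0.4126  0.0029] | after turn [-0.0115 -0.4125  0.0029] pos [ 0.4879 -0.3967  0.143 ] q7 -0.92
```

```bash
python3 -m pendant '[[-0.001,-0.04,0,0],[-0.001,-0.04,0,0],[-0.001,-0.04,0,0],[-0.001,-0.04,0,0],[-0.001,-0.04,0,0],[-0.001,-0.04,0,0],[-0.001,-0.04,0,0],[-0.001,-0.04,0,0]]'; python3 -m pendant '[[-0.001,-0.04,0,0],[-0.001,-0.03,0,0],[-0.0015,-0.022,0,0],[0,0,0,0],[0,0,0,0]]';python3 - <<'E'
from h import *
pots(); plan([.561,.0095,.023],-101.8)
E
```

```text
time: 41.7
ee_pos: [0.5453, -0.08, 0.1433]
eef_rot: [0.995, -0.1, 0.0, -0.0]
ft_force: [1.0, -0.1, 0.4]
width: 0.0867
grip_force: 0.0
time: 42.12
ee_pos: [0.5606, 0.0102, 0.1429]
eef_rot: [0.995, -0.099, -0.0, 0.0]
ft_force: [-0.3, -0.7, -1.2]
width: 0.0871
grip_force: 0.0
pot 314.5 238.4 9.6 [0.4204 0.0641 0.04  ]
pot 449.5 217.2 10.7 [ 0.4899 -0.392   0.04  ]
pot 573.1 44.3 8.0 [ 1.1268 -0.888   0.04  ]
ang -101.6 turn 0.004 rad | shift now [ 0.0003 -0.0011  0.12  ] | after turn [ 0.0003 -0.0011  0.12  ] pos [0.5605 0.0085 0.143 ] q7 -1.72
```

```bash
python3 -m pendant '[[0,-0.001,0.03,0],[0,0,0.03,0],[0,0,0.03,0],[0,0,0.02,0],[0,0,0.009,0],[0,0,0,0],[0,0,0,0]]' 1 40;  python3 -m pendant '[[0,0,0,0],[0,0,0,0],[0,0,0,0],[0,0,0,0],[0,0,0,0],[0,0,0,0]]' 0.77 40; python3 - <<'E'
from h import *
plan([.4945,-.3048,.0235],-101.8)
E
```

```text
time: 42.75
ee_pos: [0.5611, 0.0087, 0.0248]
eef_rot: [0.995, -0.103, 0.0, 0.0]
ft_force: [0.7, -0.1, 0.2]
width: 0.087
grip_force: 0.0
time: 43.25
ee_pos: [0.5609, 0.0098, 0.0243]
eef_rot: [0.995, -0.102, 0.0, -0.0]
ft_force: [-0.1, -0.8, 0.8]
width: 0.068
grip_force: 0.4
ang -101.8 turn 0.001 rad | shift now [-0.001   0.3215  0.0008] | after turn [-0.0007  0.3215  0.0008] pos [0.5609 0.0098 0.0243] q7 -1.64
```

```bash
python3 -m pendant '[[0,0.004,0,0],[0,0.01,0,0],[0,0.012,0,0],[0,0.012,0,0],[0,0.012,0,0],[0,0.012,0,0],[0,0.012,0,0],[0,0.012,0,0]]'; python3 -m pendant '[[0,0.012,0,0],[0,0.012,0,0],[0,0.012,0,0],[0,0.012,0,0],[0,0.012,0,0],[0,0.012,0,0],[0,0.006,0,0],[0,0,0,0]]';python3 - <<'E'
from h import *
plan([.4945,-.3048,.0235],-101.8)
c=cam('side'); h=cv2.cvtColor(c['img'],cv2.COLOR_RGB2HSV); m=((h[:,:,0]>60)&(h[:,:,0]<85)&(h[:,:,1]>80)&(h[:,:,2]>30)).astype(np.uint8)
p=r.read_state()['ee_pos']; e=[proj(c,[p[0]+d,p[1],.02]).round(1).tolist() for d in (-.033,.033)]; v=round(e[0][1]); xs=np.nonzero(m[v+3,280:345])[0]+280; print('pot px',xs.min(),xs.max(),e)
E
```

```text
time: 43.92
ee_pos: [0.5434, -0.0736, 0.0241]
eef_rot: [0.995, -0.102, 0.0, -0.001]
ft_force: [1.1, 5.0, -0.2]
width: 0.067
grip_force: 2.7
time: 44.58
ee_pos: [0.5268, -0.1519, 0.024]
eef_rot: [0.995, -0.103, -0.0, 0.0]
ft_force: [0.2, -0.2, 0.2]
width: 0.0673
grip_force: 0.0
ang -101.8 turn -0.001 rad | shift now [-0.0003  0.1563  0.0005] | after turn [-0.0004  0.1563  0.0005] pos [ 0.5268 -0.1519  0.024 ] q7 -1.33
pot px 307 328 [[306.3, 247.7], [328.5, 247.5]]
```

```bash
python3 -m pendant '[[0,0.004,0,0],[0,0.01,0,0],[0,0.012,0,0],[0,0.012,0,0],[0,0.012,0,0],[0,0.012,0,0],[0,0.012,0,0],[0,0.012,0,0]]'; python3 -m pendant '[[0,0.012,0,0],[0,0.012,0,0],[0,0.012,0,0],[0,0.012,0,0],[0,0.01,0,0],[0,0.01,0,0],[0,0.003,0,0],[0,0,0,0]]';python3 - <<'E'
from h import *
plan([.4945,-.3048,.0235],-101.8)
E
```

```text
time: 45.3
ee_pos: [0.5112, -0.233, 0.0245]
eef_rot: [0.995, -0.101, 0.001, -0.001]
ft_force: [2.2, 8.7, 5.0]
width: 0.0669
grip_force: 4.4
time: 45.97
ee_pos: [0.4961, -0.3041, 0.0244]
eef_rot: [0.995, -0.102, 0.0, -0.0]
ft_force: [1.0, 1.6, 1.5]
width: 0.0669
grip_force: 1.3
ang -101.7 turn 0.001 rad | shift now [-0.0014  0.001   0.0009] | after turn [-0.0014  0.001   0.0009] pos [ 0.4961 -0.3041  0.0244] q7 -1.03
```

Release partially, rise, turn, and go to the left pot (.4218,.0587) at angle −73.6°.

```bash
python3 -m pendant '[[0,0,0,0],[0,0,0,0],[0,0,0,0],[0,0,0,0]]' 0.85; python3 -m pendant '[[0,0,-0.02,0],[0,0,-0.04,0],[0,0,-0.04,0],[0,0,-0.02,0],[0,0,0,-0.122],[0,0,0,-0.122],[0,0,0,-0.122],[0,0,0,-0.122]]';  python3 -m pendant '[[0,-0.038,0,0],[0,-0.038,0,0],[0,-0.038,0,0],[0,-0.038,0,0],[0,-0.038,0,0],[0,-0.038,0,0],[0,-0.038,0,0],[0,0,0,0]]' 1;python3 - <<'E'
from h import *
pots(); plan([.4218,.0587,.0235],-73.6)
E
```

```text
time: 46.3
ee_pos: [0.4952, -0.3045, 0.0239]
eef_rot: [0.995, -0.102, -0.0, 0.0]
ft_force: [0.8, -0.2, 0.7]
width: 0.0735
grip_force: 0.0
time: 46.97
ee_pos: [0.4953, -0.3045, 0.1441]
eef_rot: [0.99, 0.144, 0.0, 0.0]
ft_force: [0.1, -0.5, -0.7]
width: 0.0738
grip_force: 0.0
time: 47.63
ee_pos: [0.4195, -0.043, 0.1438]
eef_rot: [0.99, 0.144, -0.0, -0.001]
ft_force: [0.7, 0.3, -0.1]
width: 0.0866
grip_force: 0.0
pot 315.6 238.3 10.0 [0.4209 0.0603 0.04  ]
pot 436.4 216.5 23.7 [ 0.4923 -0.3477  0.04  ]
pot 573.0 41.5 9.6 [ 1.1382 -0.8889  0.04  ]
ang -73.5 turn 0.002 rad | shift now [ 0.031  -0.0998  0.1207] | after turn [ 0.0308 -0.0999  0.1207] pos [ 0.4204 -0.0459  0.1441] q7 -1.30
```

```bash
python3 -m pendant '[[0.01,-0.034,0,0],[0.011,-0.034,0,0],[0.01,-0.032,0,0],[0,0,0,0],[0,0,0,0]]'; python3 - <<'E'
from h import *
plan([.4218,.0587,.0235],-73.6)
c=cam('side'); h=cv2.cvtColor(c['img'],cv2.COLOR_RGB2HSV); m=((h[:,:,0]>60)&(h[:,:,0]<85)&(h[:,:,1]>80)&(h[:,:,2]>30)).astype(np.uint8)
for k in cv2.findContours(m,0,1)[0]:
    if cv2.contourArea(k)>60: print(cv2.boundingRect(k))
E
```

```text
time: 48.1
ee_pos: [0.4233, 0.0562, 0.1439]
eef_rot: [0.99, 0.142, -0.0, 0.0]
ft_force: [-0.2, 0.2, 0.4]
width: 0.0866
grip_force: 0.0
ang -73.7 turn -0.001 rad | shift now [-0.0007 -0.0028  0.1204] | after turn [-0.0007 -0.0028  0.1204] pos [0.4233 0.0562 0.1439] q7 -1.54
(295, 260, 26, 45)
(274, 210, 20, 19)
(334, 130, 47, 9)
```

```bash
python3 -m pendant '[[-0.0005,-0.0025,0.03,0],[0,0,0.03,0],[0,0,0.03,0],[0,0,0.02,0],[0,0,0.01,0],[0,0,0,0],[0,0,0,0]]' 1 40;  python3 -m pendant '[[0,0,0,0],[0,0,0,0],[0,0,0,0],[0,0,0,0],[0,0,0,0],[0,0,0,0]]' 0.77 40; python3 - <<'E'
from h import *
plan([.501,-.2115,.0235],-73.6)
E
```

```text
time: 48.73
ee_pos: [0.4223, 0.057, 0.0245]
eef_rot: [0.99, 0.14, -0.0, 0.0]
ft_force: [0.1, -0.1, 0.5]
width: 0.0871
grip_force: 0.0
time: 49.23
ee_pos: [0.422, 0.058, 0.0243]
eef_rot: [0.99, 0.141, 0.0, -0.0]
ft_force: [-0.2, 0.9, -1.2]
width: 0.0676
grip_force: 0.0
ang -73.8 turn -0.003 rad | shift now [0.0007 0.2809 0.0007] | after turn [-0.0003  0.2809  0.0007] pos [0.422  0.058  0.0243] q7 -1.48
```

```bash
python3 -m pendant '[[0,0.004,0,0],[0,0.01,0,0],[0,0.012,0,0],[0,0.012,0,0],[0,0.012,0,0],[0,0.012,0,0],[0,0.012,0,0],[0,0.012,0,0]]'; python3 -m pendant '[[0,0.012,0,0],[0,0.012,0,0],[0,0.012,0,0],[0,0.012,0,0],[0,0.012,0,0],[0,0.006,0,0],[0,0,0,0]]';python3 - <<'E'
from h import *
plan([.501,-.2115,.0235],-73.6)
c=cam('side'); h=cv2.cvtColor(c['img'],cv2.COLOR_RGB2HSV); m=((h[:,:,0]>60)&(h[:,:,0]<85)&(h[:,:,1]>80)&(h[:,:,2]>30)).astype(np.uint8)
p=r.read_state()['ee_pos']; e=[proj(c,[p[0]+d,p[1],.02]).round(1).tolist() for d in (-.033,.033)]; v=round(e[0][1]); xs=np.nonzero(m[v+3,265:330])[0]+265; print('pot px',xs.min(),xs.max(),e)
E
```

```text
time: 49.9
ee_pos: [0.4458, -0.0238, 0.0241]
eef_rot: [0.99, 0.141, -0.0, -0.001]
ft_force: [-2.5, 6.8, 3.4]
width: 0.0667
grip_force: 3.6
time: 50.48
ee_pos: [0.4644, -0.0887, 0.0241]
eef_rot: [0.99, 0.14, 0.0, -0.0]
ft_force: [-0.7, 0.7, -0.0]
width: 0.0673
grip_force: 0.0
ang -73.9 turn -0.004 rad | shift now [0.001  0.1281 0.0006] | after turn [0.0004 0.1281 0.0006] pos [ 0.4644 -0.0887  0.0241] q7 -1.08
pot px 287 306 [[285.5, 238.7], [306.9, 238.5]]
```

```bash
python3 -m pendant '[[0,0.004,0,0],[0,0.01,0,0],[0,0.012,0,0],[0,0.012,0,0],[0,0.012,0,0],[0,0.012,0,0],[0,0.012,0,0],[0,0.012,0,0]]'; python3 -m pendant '[[0,0.012,0,0],[0,0.012,0,0],[0,0.012,0,0],[0,0.006,0,0],[0,0,0,0],[0,0,0,0]]'; python3 -m pendant '[[0,0,0,0],[0,0,0,0],[0,0,0,0],[0,0,0,0]]' 0.84; python3 -m pendant '[[0,0,-0.02,0],[0,0,-0.04,0],[0,0,-0.04,0],[0,0,-0.04,0],[0,-0.035,0,0],[0,-0.035,0,0],[0,-0.035,0,0],[0,-0.035,0,0]]';  python3 -m pendant '[[0,-0.035,0,0],[0,-0.035,0,0],[0,-0.035,0,0],[0,-0.035,0,0],[0,-0.035,0,0],[0,-0.035,0,0],[0,0,0,0],[0,0,0,0]]'
python3 - <<'E'
from h import *
pots(); pots(z=.045); c=cam('top','top20.png'); quad(c,'cold_plate','top')
print(lids(c,.0185)[:4])
a=c['img'][110:310,150:480,::-1]; cv2.imwrite('pics/end.png',cv2.resize(a,(792,480),interpolation=3))
E
```

```text
time: 51.2
ee_pos: [0.488, -0.1689, 0.0237]
eef_rot: [0.99, 0.142, -0.001, -0.001]
ft_force: [-3.9, 10.8, 8.5]
width: 0.0671
grip_force: 6.0
time: 51.7
ee_pos: [0.4999, -0.2112, 0.0239]
eef_rot: [0.99, 0.141, -0.0, 0.0]
ft_force: [0.2, -0.0, 1.2]
width: 0.0669
grip_force: 0.0
time: 52.03
ee_pos: [0.5, -0.2108, 0.0241]
eef_rot: [0.99, 0.141, 0.0, 0.0]
ft_force: [1.4, -0.4, 0.4]
width: 0.0732
grip_force: 0.0
time: 52.7
ee_pos: [0.4603, -0.0752, 0.1643]
eef_rot: [0.99, 0.141, 0.0, 0.0]
ft_force: [1.1, 0.7, 0.4]
width: 0.073
grip_force: 0.0
time: 53.37
ee_pos: [0.4018, 0.1265, 0.1641]
eef_rot: [0.99, 0.143, 0.0, 0.0]
ft_force: [0.6, -1.0, -0.5]
width: 0.0729
grip_force: 0.0
pot 436.4 216.5 23.7 [ 0.4923 -0.3477  0.04  ]
pot 395.5 215.5 10.1 [ 0.4963 -0.2093  0.04  ]
pot 573.0 41.5 9.6 [ 1.1382 -0.8889  0.04  ]
pot 436.4 216.5 23.7 [ 0.4916 -0.3462  0.045 ]
pot 395.5 215.5 10.1 [ 0.4956 -0.2082  0.045 ]
pot 573.3 45.0 7.9 [ 1.1211 -0.885   0.045 ]
cold_plate [ 0.4918 -0.3066] corners [[0.423, -0.144], [0.581, -0.159], [0.561, -0.472], [0.403, -0.452]]
[(226.5, 220.0, 9.4, array([0.4864, 0.3619, 0.0185])), (250.0, 217.5, 9.4, array([0.4945, 0.2826, 0.0185])), (476.5, 175.0, 8.2, array([ 0.641 , -0.5034,  0.0185])), (492.0, 48.5, 7.6, array([ 1.1219, -0.5974,  0.0185]))]
```

View pics/end.png

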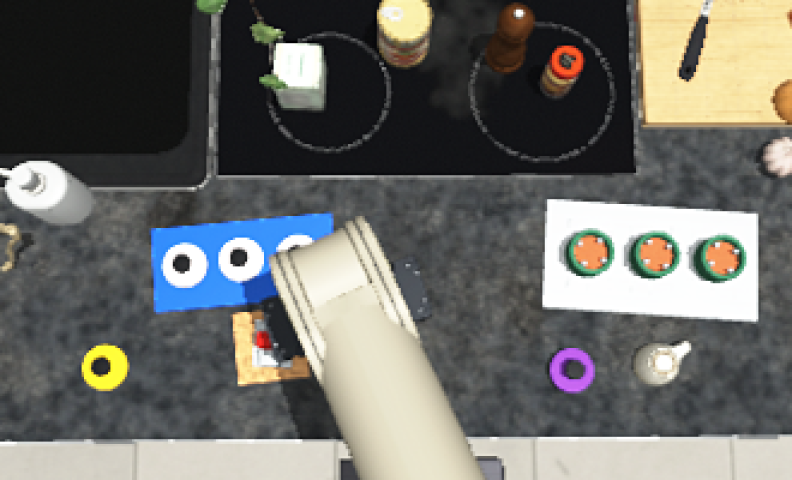

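Three open pots are on the plate (590,252), (655,255), (722,258), with the lids on the mat; the arm hides the third lid and part of the fork. I move the arm clear and do a final check.

```bash
python3 -m pendant '[[0,0.035,-0.02,0],[0,0.035,-0.02,0],[0,0.035,0,0],[0,0.035,0,0],[0,0,0,0],[0,0,0,0]]'
python3 - <<'E'
from h import *
c=cam('top'); pots(); print(lids(c,.0185)[:4])
for o in r.outline_of('puller_grip','top'): print(o['score'],o['bbox'],back(c,o['bbox'][:2],.08))
h=cv2.cvtColor(c['img'],cv2.COLOR_RGB2HSV)
m=((h[:,:,1]>80)&(h[:,:,2]>30)&(h[:,:,0]>60)&(h[:,:,0]<85)).astype(np.uint8)
for u0,u1 in ((385,409),(410,437),(438,464)):
    k=np.argwhere(m[195:240,u0:u1])[:,::-1].astype(np.float32)+[u0,195]; q,rad=cv2.minEnclosingCircle(k.astype(np.float32)); print(np.round(q,1),round(rad,1),back(c,q,.035).round(4))
s=cam('side','sidend.png'); a=s['img'][160:330,220:420,::-1]; cv2.imwrite('pics/sz.png',cv2.resize(a,(700,595),interpolation=3))
E
```

```text
time: 54.07
ee_pos: [0.4415, -0.012, 0.204]
eef_rot: [0.99, 0.138, 0.0, -0.0]
ft_force: [-0.1, 0.2, -0.2]
width: 0.0731
grip_force: 0.0
pot 449.5 217.2 10.7 [ 0.4899 -0.392   0.04  ]
pot 407.8 212.4 22.5 [ 0.5067 -0.2513  0.04  ]
pot 573.3 45.0 7.9 [ 1.1241 -0.8885  0.04  ]
[(226.5, 220.0, 9.4, array([0.4864, 0.3619, 0.0185])), (250.0, 217.6, 9.4, array([0.4942, 0.2826, 0.0185])), (273.9, 216.4, 9.2, array([0.4981, 0.2017, 0.0185])), (476.5, 175.0, 8.2, array([ 0.641 , -0.5034,  0.0185]))]
0.5 [264.5, 252.0, 15.8, 20.0] [0.37427871 0.22516737 0.08      ]
[395.5 215.5] 10.1 [ 0.497  -0.2103  0.035 ]
[419.5 208.5] 10.1 [ 0.5207 -0.2931  0.035 ]
[449.6 217.3] 10.7 [ 0.49   -0.3938  0.035 ]
```

View pics/sz.png

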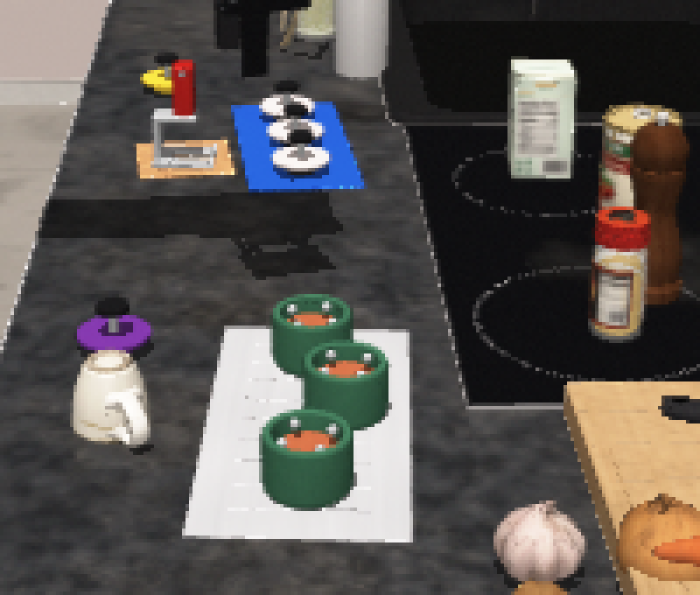

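The last side view shows the middle pot has been knocked: it is now at about (.521,−.294), close to the edge of the flat. Everything else is in place, so I mend that one.

```bash
python3 -m pendant '[[0,0,0,-0.12],[0,0,0,-0.12],[0,0,0,-0.12],[0,0,0,-0.12],[0,0,0,-0.12],[0,0,0,-0.12],[0,0,0,-0.12],[0,0,0,-0.12]]' 1; python3 -m pendant '[[0,0,0,-0.12],[0,0,0,-0.12],[0,0,0,-0.09],[0,0,0,0],[0,0,0,0]]'; python3 - <<'E'
from h import *
plan([.5215,-.2935,.145],0)
E
```

```text
time: 54.93
ee_pos: [0.4412, -0.0084, 0.2039]
eef_rot: [0.811, 0.585, -0.0, -0.0]
ft_force: [-0.4, -0.2, 0.2]
width: 0.0867
grip_force: 0.0
time: 55.35
ee_pos: [0.4412, -0.0086, 0.204]
eef_rot: [0.707, 0.707, 0.0, -0.0]
ft_force: [-0.7, -0.0, 0.3]
width: 0.0871
grip_force: 0.0
ang 0.0 turn 0.000 rad | shift now [-0.2849  0.0802  0.0589] | after turn [-0.2849  0.0803  0.0589] pos [ 0.4412 -0.0086  0.204 ] q7 -0.11
```

```bash
python3 -m pendant '[[-0.035,0.01,0,0],[-0.036,0.01,0,0],[-0.036,0.01,0,0],[-0.036,0.01,0,0],[-0.036,0.01,0,0],[-0.036,0.01,0.02,0],[-0.036,0.01,0.02,0],[-0.034,0.01,0.019,0]]'; python3 -m pendant '[[0,0,0,0],[0,0,0,0],[0,0,0,0]]'; python3 - <<'E'
from h import *
plan([.5215,-.2935,.0255],0)
c=cam('side'); h=cv2.cvtColor(c['img'],cv2.COLOR_RGB2HSV); m=((h[:,:,0]>60)&(h[:,:,0]<85)&(h[:,:,1]>80)&(h[:,:,2]>30)).astype(np.uint8)
for v in (265,270,275): xs=np.nonzero(m[v,290:345])[0]+290; print(v,xs.min(),xs.max())
for p in [(.5215,-.2935),(.497,-.2105),(.489,-.396)]: print([proj(c,[p[0]+d,p[1],.022]).round(1).tolist() for d in (-.033,.033)])
E
```

```text
time: 56.02
ee_pos: [0.5223, -0.2943, 0.1448]
eef_rot: [0.707, 0.707, 0.0, 0.0]
ft_force: [1.4, 1.1, 1.1]
width: 0.0869
grip_force: 0.0
time: 56.27
ee_pos: [0.5218, -0.2923, 0.1455]
eef_rot: [0.707, 0.707, -0.0, -0.0]
ft_force: [0.0, 0.7, 0.2]
width: 0.0872
grip_force: 0.0
ang 0.0 turn 0.000 rad | shift now [-0.0013 -0.0002  0.12  ] | after turn [-0.0013 -0.0002  0.12  ] pos [ 0.5218 -0.2923  0.1455] q7 0.61
265 301 330
270 307 330
275 307 329
[[305.4, 271.2], [330.0, 270.8]]
[[296.2, 256.7], [319.4, 256.4]]
[[293.1, 292.2], [319.8, 291.7]]
```

```bash
python3 -m pendant '[[-0.001,0,0.03,0],[0,0,0.03,0],[0,0,0.03,0],[0,0,0.02,0],[0,0,0.009,0],[0,0,0,0],[0,0,0,0]]' 1 40;  python3 -m pendant '[[0,0,0,0],[0,0,0,0],[0,0,0,0],[0,0,0,0],[0,0,0,0],[0,0,0,0]]' 0.77 40; python3 -m pendant '[[0,-0.004,0,0],[0,-0.006,0,0],[0,-0.006,0,0],[0,-0.006,0,0],[0,-0.004,0,0],[0,0,0,0],[0,0,0,0]]'; python3 -m pendant '[[0,0,0,0],[0,0,0,0],[0,0,0,0],[0,0,0,0]]' 0.85; python3 -m pendant '[[0,0,-0.02,0],[0,0,-0.04,0],[0,0,-0.04,0],[0,0,-0.04,0],[0.04,0,0,0],[0.04,0,0,0],[0.04,0,0,0],[0.04,0,0,0]]';  python3 -m pendant '[[0.04,0,0,0],[0.04,0,0,0],[0.04,0,0,0],[0,0,0,0],[0,0,0,0],[0,0,0,0]]'
python3 - <<'E'
from h import *
c=cam('top','t30.png'); h=cv2.cvtColor(c['img'],cv2.COLOR_RGB2HSV); print(lids(c,.0185)[:3])
m=((h[:,:,1]>80)&(h[:,:,2]>30)&(h[:,:,0]>60)&(h[:,:,0]<85)).astype(np.uint8); m[:190]=0;m[245:]=0
for k in cv2.findContours(m,0,1)[0]:
    q,rad=cv2.minEnclosingCircle(k)
    if rad>5: print(np.round(q,1),round(rad,1),back(c,q,.035).round(4))
s=cam('side'); W=((s['img'].min(2)>190)).astype(np.uint8)[240:330,240:350]
ys,xs=np.nonzero(W); print('plate side rows',ys.max()+240, 'cup',[o['bbox'] for o in r.outline_of('small_cup','side')][:1])
w=((h[:,:,1]<40)&(h[:,:,2]>190)).astype(np.uint8); w[:185]=0;w[250:]=0;w[:,:370]=0
k=max(cv2.findContours(w,0,1)[0],key=cv2.contourArea); B=cv2.boxPoints(cv2.minAreaRect(k)); P=np.array([back(c,b,.001)[:2] for b in B]); print(P.round(4).tolist(),P.mean(0))
E
```

```text
time: 56.9
ee_pos: [0.5225, -0.2934, 0.0281]
eef_rot: [0.706, 0.708, 0.001, 0.001]
ft_force: [0.9, 0.1, 1.1]
width: 0.0868
grip_force: 0.0
time: 57.4
ee_pos: [0.5218, -0.2939, 0.0269]
eef_rot: [0.706, 0.708, 0.0, 0.0]
ft_force: [0.5, 0.6, 1.0]
width: 0.0673
grip_force: 0.8
time: 57.98
ee_pos: [0.4946, -0.294, 0.0266]
eef_rot: [0.707, 0.708, -0.0, -0.001]
ft_force: [-0.1, 0.1, -0.5]
width: 0.0674
grip_force: 0.0
time: 58.32
ee_pos: [0.4954, -0.294, 0.0265]
eef_rot: [0.706, 0.708, -0.0, -0.0]
ft_force: [-0.3, -0.9, -0.1]
width: 0.0738
grip_force: 0.0
time: 58.98
ee_pos: [0.4949, -0.1324, 0.1669]
eef_rot: [0.707, 0.708, 0.0, 0.0]
ft_force: [1.8, 0.1, -0.2]
width: 0.0741
grip_force: 0.0
time: 59.48
ee_pos: [0.495, -0.0146, 0.1667]
eef_rot: [0.706, 0.708, -0.0, 0.0]
ft_force: [0.3, -0.3, -0.2]
width: 0.074
grip_force: 0.0
[(226.5, 220.0, 9.4, array([0.4864, 0.3619, 0.0185])), (250.0, 217.6, 9.4, array([0.4942, 0.2826, 0.0185])), (273.8, 216.2, 9.2, array([0.4986, 0.2019, 0.0185]))]
[449.5 217.5] 10.8 [ 0.4894 -0.3935  0.035 ]
[419.6 216.4] 10.0 [ 0.4935 -0.2919  0.035 ]
[395.5 215.5] 10.1 [ 0.497  -0.2103  0.035 ]
plate side rows 314 cup [[251.4, 271.1, 25.5, 24.0]]
[[0.6102, -0.1322], [0.6092, -0.4673], [0.3851, -0.4516], [0.3869, -0.1256]] [ 0.49785818 -0.29416418]
```

```bash
python3 - <<'E'
from h import *
print(r.close_job())
E
```

```text
the job is handed in; nothing more can be done
None
```

The job is handed in and the result was not reported back: in my last checks all three lids stood knob up on the blue mat, the fork was upright on its cork mat, and all three pots were on the flat of the cold plate, about 9 mm or more inside its edge by my measurements, including the middle pot, which was knocked aside near the end and slid back.

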